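# Build up a V-block stand and lay the test shaft in it

## Task

Set up the shaft for inspection on the bench plate, from the bottom up: stand the blue riser square on the blue pad and the yellow riser square on the yellow pad, then put one V-block on each riser, centred, with its groove up and running along the plate, and last lay the steel shaft level in both grooves, its square middle half-way between the two V-blocks. Let go of everything and leave the bronze bush and the black loupe where they are.

Things in the scene. Friction and masses are not known exactly. Their poses are not given: they have to be found in the camera images.
- pad_blue_top (a point): blue painted square pad, 66x66 mm, at one end of a fixed ground-steel bench plate (84 x 236 mm, 10 mm thick); the two pads' centres lie 116 mm apart along the plate. Which end has which colour varies from start to start. The pad is 2 mm thick, its top 12 mm above the table. The point is the centre of the pad's top; z is up, y runs along the length of the plate, x across it.
- pad_yellow_top (a point): yellow painted square pad, 66x66 mm, at one end of a fixed ground-steel bench plate (84 x 236 mm, 10 mm thick); the two pads' centres lie 116 mm apart along the plate. Which end has which colour varies from start to start. The pad is 2 mm thick, its top 12 mm above the table. The point is the centre of the pad's top; z is up, y runs along the length of the plate, x across it.
- riser_blue_centre (a point): loose riser block painted blue all over, with small dark screw holes, 50x50 mm, 28 mm high, about 0.3 kg. The point is its centre, 14 mm above its underside; z is up, x and y are square to its sides.
- riser_yellow_centre (a point): loose riser block painted yellow all over, with small dark screw holes, 50x50 mm, 28 mm high, about 0.3 kg. The point is its centre, 14 mm above its underside; z is up, x and y are square to its sides.
- v_block_1_centre (a point): loose grey ground-steel V-block, 40 mm long (its x, along the groove), 42 mm wide (its y, between the two flat parallel outer sides), 34 mm high, about 0.33 kg, with a V groove (29 mm wide at the top, 13 mm deep) open to the top running along x. The point is its centre, 17 mm above its underside; z is up. The two V-blocks are alike: either may go on either riser.
- v_block_2_centre (a point): loose grey ground-steel V-block, 40 mm long (its x, along the groove), 42 mm wide (its y, between the two flat parallel outer sides), 34 mm high, about 0.33 kg, with a V groove (29 mm wide at the top, 13 mm deep) open to the top running along x. The point is its centre, 17 mm above its underside; z is up. The two V-blocks are alike: either may go on either riser.
- shaft_centre (a point): loose steel test shaft lying on the table, 180 mm long, about 0.4 kg: a square middle 26x26 mm in section and 40 mm long (grasp it here, across the flats), and on both sides of it round journals 22 mm in diameter and 62 mm long, each ending in a dark 16 mm stub 8 mm long. The point is the centre of the shaft, 13 mm above the table at the start; y runs along the shaft, z is up. Both ends are alike. Lying in the V-blocks on the risers its centre is 76 mm above the table.
- bronze_bush: bystander, to be left alone: bronze flanged bush, 34 mm in diameter, 29 mm high, loose; the point is the centre of its underside.
- loupe: bystander, to be left alone: black watchmaker's loupe, 33 mm in diameter, 32 mm high, loose; the point is the centre of its underside.
Things that resemble listed ones, but are neither listed nor needed, are in the scene too. What is meant by the part that bears riser_blue_centre is not orange, red or turquoise, and is the smaller of those in its own colour.

How it is judged:
At the end, for the whole second after the job is handed in: Each riser flat and square on its own colour's pad, a V-block on each riser with its groove along the plate (all centres within 10 mm, 10 degrees); shaft level in both grooves (seated height within 4 mm), along the plate, its centre at most 73 mm from each pad's centre; all at rest (horizontal distance between riser_blue_centre and pad_blue_top below 0.01 m and height (world z) of riser_blue_centre between 0.023 and 0.029 m and (angle between the x axis of riser_blue_centre and the x axis of pad_blue_top, either way round below 0.17 rad or angle between the x axis of riser_blue_centre and the y axis of pad_blue_top, either way round below 0.17 rad) and angle between each of riser_blue_centre, riser_yellow_centre's own z axis and vertical below 0.06 rad and horizontal distance between riser_yellow_centre and pad_yellow_top below 0.01 m and height (world z) of riser_yellow_centre between 0.023 and 0.029 m and (angle between the x axis of riser_yellow_centre and the x axis of pad_yellow_top, either way round below 0.17 rad or angle between the x axis of riser_yellow_centre and the y axis of pad_yellow_top, either way round below 0.17 rad) and (((horizontal distance between v_block_1_centre and riser_blue_centre below 0.01 m and height (world z) of v_block_1_centre between 0.054 and 0.06 m and angle between the x axis of v_block_1_centre and the y axis of pad_blue_top, either way round below 0.17 rad and angle between v_block_1_centre's own z axis and vertical below 0.06 rad) and (horizontal distance between v_block_2_centre and riser_yellow_centre below 0.01 m and height (world z) of v_block_2_centre between 0.054 and 0.06 m and angle between the x axis of v_block_2_centre and the y axis of pad_yellow_top, either way round below 0.17 rad and angle between v_block_2_centre's own z axis and vertical below 0.06 rad)) or ((horizontal distance between v_block_2_centre and riser_blue_centre below 0.01 m and height (world z) of v_block_2_centre between 0.054 and 0.06 m and angle between the x axis of v_block_2_centre and the y axis of pad_blue_top, either way round below 0.17 rad and angle between v_block_2_centre's own z axis and vertical below 0.06 rad) and (horizontal distance between v_block_1_centre and riser_yellow_centre below 0.01 m and height (world z) of v_block_1_centre between 0.054 and 0.06 m and angle between the x axis of v_block_1_centre and the y axis of pad_yellow_top, either way round below 0.17 rad and angle between v_block_1_centre's own z axis and vertical below 0.06 rad))) and height (world z) of shaft_centre between 0.072 and 0.08 m and angle between shaft_centre's own y axis and vertical between 1.5208 and 1.6208 rad and angle between the y axis of shaft_centre and the y axis of pad_blue_top, either way round below 0.17 rad and horizontal distance between shaft_centre and pad_blue_top below 0.073 m and horizontal distance between shaft_centre and pad_yellow_top below 0.073 m and linear speed of each of shaft, v_block_1, v_block_2, riser_blue, riser_yellow below 0.01 m/s and angular speed of shaft below 0.1 rad/s); the robot touches nothing.
It fails at once if the bronze bush or the loupe is shifted by more than 20 mm (distance of any of bronze_bush, loupe from where it was at the start of the episode above 0.02 m).
It also fails if it takes over 120 s, if anything falls off the work surface, if the arm or the gripper's body presses on something with over 40 N, if the wrist force passes 120 N, or if a joint passes its speed limit or range.

## Robot

A 6-joint arm with a two-finger parallel gripper is mounted at the origin on a cart in front of the work surface, level with it; the furniture and walls round the work are solid. World frame = base frame: x ahead of the robot, y to its left, z up, the work surface at z = 0. Lengths are in m, angles in rad, forces in N, time in s.
With the tool pointing down it reaches from about 0.4 to 0.925 m from the base axis. Payload 12.5 kg.
Tool frame: the origin (TCP) lies at the very end of the fingers, on their centre line; the grasp point (between the pads) lies 19 mm behind it; z points along the fingers, y is the direction in which the jaws open and shut (so a half turn about z gives the same grasp; the last joint's range is limited). The gripper opens to 95 mm and grips with 3 to 60 N. Pads are 20 mm wide; open, the fingers measure 119 mm over their backs; the gripper's body (75 mm by 180 mm) begins 59 mm behind the grasp point.
Start: joints at [1.145, 0.491, 1.559, -0, 1.092, -0.106], TCP at [0.196, 0.593, 0.215] pointing down, gripper open.
Joint ranges: [-3.1, 3.1], [-0.84, 2.19], [0.05, 2.79], [-1.13, 4.28], [0.06, 2.93], [-2.69, 2.69]. Speed limits (rad/s): [2.22, 2.22, 2.79, 3.14, 3.14, 3.14].

## Interface

Orientations are given as a unit quaternion [x, y, z, w].
In Python, from station import ctrl gives the robot as it stands.
- The arm moves only by the tool move_arm, never from a script. Its argument "deltas" is a list of rows, each a list of 7 numbers: the opening in per cent of the stroke, from 0 (shut) to 100 (fully open), then the shift along the tool's x, y, z in units of 40 mm (1.0 is 40 mm), then the turn, a rotation vector about the tool's x, y, z in units of 6 degrees (1.0 is 6 degrees). In form: [[fingers, x, y, z, rx, ry, rz], ...]. A call has exactly 8 rows; each row shifts and turns the commanded pose from where the row before left it, along the tool's axes as they then stand; what a row does not reach is not made up. A row lasts 1/10 s, in which the tool goes at most 50 mm and 8.59 degrees, less where a joint would pass 70% of its speed; a pose out of reach is approached as far as the arm can. A call is refused whole if a number of a shift passes 1 or a number of a turn 1, either way. A call with a gripper value outside its range is refused whole. The fingers move at their own pace and stop on an object; the grip force is fixed at half the most. Time passes only in rows, so rows that do not move let the fingers close, or fill a call up. It gives the time, the measured TCP pose, the force and the opening at its end, in the units of the state.
- ctrl.read_state(): the state, without advancing time (a new reading comes with each control period).
- ctrl.camera(name): name is "side" or "top"; returns the picture (480x640x3 uint8, red, green, blue); there is no depth.
- ctrl.camera_info(name): a dict with "fx", "fy", "cx", "cy" (pixels), "extrinsics" (4x4, takes a point from camera to world coordinates). Camera axes: x right, y up, looking along -z (the intrinsics and any distortion apply to the point x, -y, -z); pixel columns grow to the right and rows downward; lengths in m; the calibration is good to about 2 mm. A picture is of the moment at which its call begins. camera_info takes no time and is no camera call.
- ctrl.job_done(): hands the job in, once; it reports no verdict.
Trained networks look in the newest picture that a camera, given by its name, has taken for a name from the list of things; names that differ only in an ending like _2 or _b are one class to them, and where a whole thing is asked for, a point or a joint stands for the part that bears it (a point fixed in the world has none). Each returns a list of dicts, best first, with "confidence" (0 to 1); they miss things now and then, are a little off and sometimes report something else, mostly with a low value. They report only what shows in the picture. A call takes as long as a camera call. They do not tell look-alikes from the thing itself.
- ctrl.spot_in(camera, label): "xyz" ([x, y, z] in m, in world coordinates, good to about 4 mm: the middle of the surface that is visible of it).
- ctrl.trace(camera, label): "pixels" (480x640 bool, what is visible of it).
- ctrl.landmark_of(camera, label): "xyz" ([x, y, z] in m, in world coordinates, good to about 4 mm: a listed point, or the origin of a listed thing).
The state is a dict: "time": time; "joint_positions": joint angles; "qd": joint speeds; "joint_torque": joint torques, N m; "tcp_pos": TCP position; "tool_rot": TCP orientation; "wrist_force": force on the tool from outside, world axes, zero at the start; "torque": the same for the moment, N m; "grip_width": opening from 0.0 (shut) to 1.0 (fully open).
Only numpy, scipy, OpenCV 4.12 (cv2) and the standard library are available. Lean on these libraries where they do the work, as an engineer would, in place of code of your own. Each camera call takes 0.05 s, during which the arm holds its last target.

## Working session

There is one attempt and no reset: what is moved stays moved. The work goes in short steps, Python scripts to look and compute and a tool call to move; the robot and the scene stay as the last step left them, time stands still between calls to the robot, and variables do not carry over. Pictures are saved under pics/ and viewed, and the job is handed in when it is done.

Besides the shell and the picture viewer there is one more tool, called after "Call:" in YAML: its name, and indented under it one key for each argument. move_arm: Moves the arm, as the interface text tells. Its arguments: {"type":"object","properties":{"deltas":{"type":"array"}},"required":["deltas"]}

```bash
mkdir -p pics; ls; python3 - <<'E'
from station import ctrl
import cv2
s=ctrl.read_state();print(s)
for n in("top","side"):
    im=ctrl.camera(n);cv2.imwrite(f"pics/{n}0.png",im[:,:,::-1])
    i=ctrl.camera_info(n);print(n,i)
E
```

```text
pics
{'time': 0.0, 'joint_positions': array([ 1.14543162e+00,  4.91549641e-01,  1.55944592e+00, -2.87859832e-05,
        1.09169126e+00, -1.05604968e-01]), 'qd': array([ 2.86465850e-04, -2.11038881e-03, -9.56531306e-04, -6.81226658e-05,
       -1.05171969e-03,  2.70828961e-04]), 'joint_torque': array([-1.88320497e-03, -6.12640715e+01, -2.58175153e+01,  6.91307872e-02,
        4.82061657e-02, -7.41707709e-05]), 'tcp_pos': array([0.19634962, 0.59310273, 0.21406913]), 'tool_rot': array([ 1.59193027e-01,  9.87247325e-01, -5.31266947e-04, -1.31220751e-04]), 'wrist_force': array([ 0.35770575, -0.92072102,  0.28835598]), 'torque': array([ 0.03440763, -0.02439775, -0.01883002]), 'grip_width': 0.9944400833340376}
top {'fx': 580.7179866351911, 'fy': 580.7179866351911, 'cx': 315.6243198403919, 'cy': 243.08204650748954, 'extrinsics': array([[ 0.02811511,  0.98777956, -0.15330062,  0.34687335],
       [-0.99957783,  0.02890606,  0.00293262,  0.04136759],
       [ 0.0073281 ,  0.15315345,  0.98817525,  1.29015416],
       [ 0.        ,  0.        ,  0.        ,  1.        ]])}
side {'fx': 620.7936428175963, 'fy': 620.7936428175963, 'cx': 326.5001441479298, 'cy': 236.30110038327848, 'extrinsics': array([[ 0.82377894,  0.33878272, -0.4545487 , -0.07159497],
       [-0.56685639,  0.50338243, -0.65213493, -0.84512996],
       [ 0.00787979,  0.79487886,  0.606717  ,  0.83430197],
       [ 0.        ,  0.        ,  0.        ,  1.        ]])}
```

View pics/top0.png

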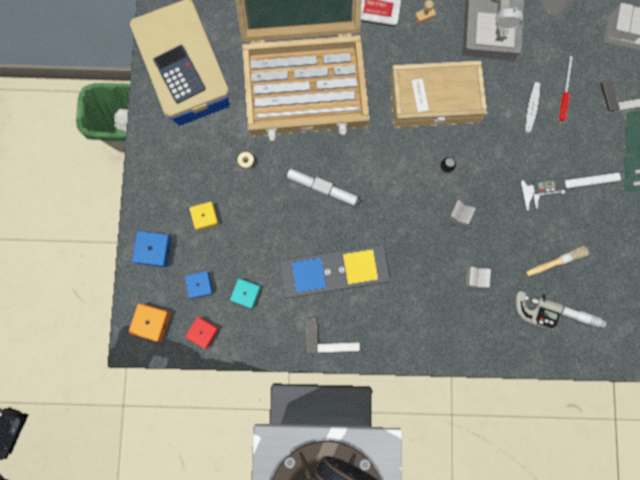

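View pics/side0.png

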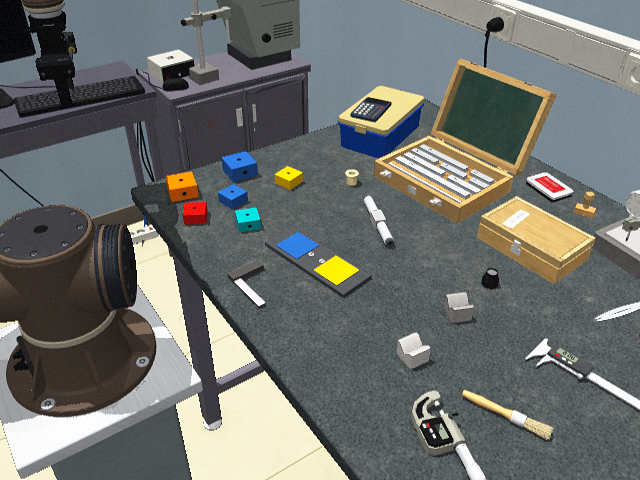

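```bash
cat > h.py <<'E'
import numpy as np,cv2
from scipy.optimize import minimize
from station import ctrl
INFO={n:ctrl.camera_info(n) for n in("top","side")}
def proj(P,cam):
    i=INFO[cam];E=i["extrinsics"];p=(np.asarray(P)-E[:3,3])@E[:3,:3]
    return np.c_[i["cx"]+i["fx"]*p[:,0]/-p[:,2], i["cy"]+i["fy"]*(-p[:,1])/-p[:,2]]
def unproj(uv,z,cam):
    i=INFO[cam];E=i["extrinsics"];uv=np.atleast_2d(uv)
    d=np.c_[(uv[:,0]-i["cx"])/i["fx"],-(uv[:,1]-i["cy"])/i["fy"],-np.ones(len(uv))]@E[:3,:3].T
    t=(z-E[2,3])/d[:,2];return E[:3,3]+d*t[:,None]
def box(lx,ly,z0,z1,y0=0):
    return np.array([[a*lx/2,y0+b*ly/2,z] for a in(-1,1) for b in(-1,1) for z in(z0,z1)])
def cyl(r,y0,y1,zc):
    t=np.linspace(0,2*np.pi,24,endpoint=False)
    return np.concatenate([np.c_[r*np.cos(t),0*t+y,zc+r*np.sin(t)] for y in(y0,y1)])
def shaft(zc=.013):
    return [box(.026,.04,zc-.013,zc+.013),cyl(.011,-.082,.082,zc),cyl(.008,-.09,.09,zc)]
def vblock(z0=0): return [box(.04,.042,z0,z0+.034)]
def riser(z0=0): return [box(.05,.05,z0,z0+.028)]
def pad(): return [box(.066,.066,.010,.012)]
S=4
def render(parts,q,cam,roi):
    x0,y0,x1,y1=roi;m=np.zeros(((y1-y0)*S,(x1-x0)*S),np.uint8)
    c,s=np.cos(q[2]),np.sin(q[2]);R=np.array([[c,-s,0],[s,c,0],[0,0,1]])
    for P in parts:
        uv=proj(P@R.T+[q[0],q[1],0],cam)
        uv=(uv+.5-[x0,y0])*S-.5
        h=cv2.convexHull(uv.astype(np.float32))
        cv2.fillConvexPoly(m,np.round(h*16).astype(np.int32),255,shift=4)
    return cv2.resize(m,(x1-x0,y1-y0),interpolation=cv2.INTER_AREA)/255.
def fit(parts,masks,q0):
    """masks: {cam: bool}"""
    rois={}
    for c,m in masks.items():
        ys,xs=np.nonzero(m);rois[c]=(max(xs.min()-15,0),max(ys.min()-15,0),min(xs.max()+15,640),min(ys.max()+15,480))
    def cost(q):
        t=0
        for c,m in masks.items():
            r=rois[c];a=render(parts,q,c,r);b=m[r[1]:r[3],r[0]:r[2]]
            t+=np.abs(a-b).sum()/b.sum()
        return t
    best=None
    for dy in q0[2] if np.ndim(q0[2]) else [q0[2]]:
        r=minimize(cost,[q0[0],q0[1],dy],method="Nelder-Mead",options=dict(initial_simplex=np.array([[q0[0],q0[1],dy],[q0[0]+.006,q0[1],dy],[q0[0],q0[1]+.006,dy],[q0[0],q0[1],dy+.2]]),xatol=1e-4,fatol=1e-4))
        if best is None or r.fun<best.fun:best=r
    return best.x,best.fun
E
python3 - <<'E'
from h import *
pick={}
for n in("top","side"):
    im=ctrl.camera(n);o=im.copy()
    for k in("riser_blue_centre","riser_yellow_centre","v_block_1_centre","shaft_centre"):
        for j,r in enumerate(ctrl.trace(n,k)):
            m=r["pixels"];ys,xs=np.nonzero(m);print(n,k,j,round(r["confidence"],2),m.sum(),xs.mean().round(1),ys.mean().round(1))
            np.save(f"m_{n}_{k}_{j}.npy",m);o[m]=o[m]//2+np.array([127,0,127],np.uint8)
    cv2.imwrite(f"pics/{n}1.png",o[:,:,::-1])
    np.save(f"im_{n}.npy",im)
for k in("pad_blue_top","pad_yellow_top","bronze_bush","loupe","v_block_1_centre"):
    print(k,[(np.round(r["xyz"],3),round(r["confidence"],2)) for r in ctrl.landmark_of("top",k)])
E
```

```text
top riser_blue_centre 0 0.87 598 201.6 332.5
top riser_blue_centre 1 0.86 539 244.8 293.6
top riser_blue_centre 2 0.78 1027 149.4 322.5
top riser_blue_centre 3 0.77 594 198.2 284.9
top riser_blue_centre 4 0.66 1186 151.6 249.3
top riser_blue_centre 5 0.65 182 447.3 164.9
top riser_yellow_centre 0 0.94 568 203.8 216.3
top v_block_1_centre 0 0.93 454 477.4 277.7
top shaft_centre 0 0.67 893 360.1 267.0
top shaft_centre 1 0.6 780 320.7 186.7
side riser_blue_centre 0 0.79 736 181.4 186.5
side riser_blue_centre 1 0.71 551 195.0 212.8
side riser_blue_centre 2 0.59 793 239.1 166.1
side riser_blue_centre 3 0.58 524 232.6 196.2
side riser_blue_centre 4 0.56 504 247.5 219.4
side riser_yellow_centre 0 0.72 424 288.3 177.8
side v_block_1_centre 0 0.86 754 412.1 350.7
side shaft_centre 0 0.78 602 378.6 221.1
pad_blue_top [(array([0.475, 0.048, 0.015]), 0.55), (array([ 0.482, -0.324,  0.019]), 0.4)]
pad_yellow_top [(array([ 0.498, -0.06 ,  0.016]), 0.84), (array([ 0.738, -0.262,  0.   ]), 0.52)]
bronze_bush [(array([ 0.727,  0.202, -0.003]), 0.52)]
loupe [(array([ 0.737, -0.263,  0.001]), 0.69)]
v_block_1_centre [(array([ 0.479, -0.324,  0.018]), 0.73)]
```

View pics/top1.png

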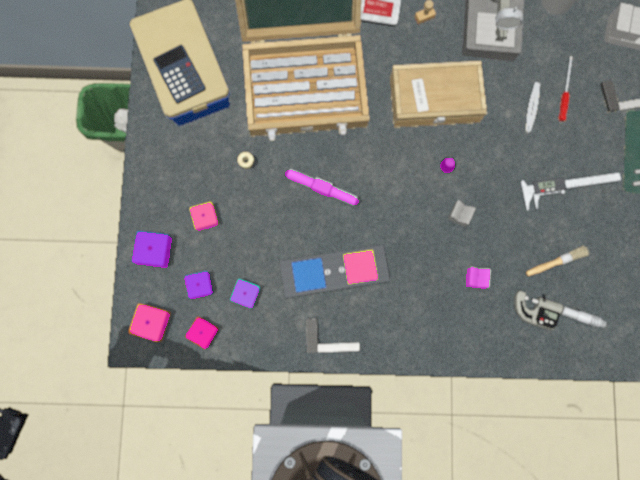

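```bash
cat > seg.py <<'E'
from h import *
def seg(im,name,c):
    """c=(u,v) rough centre, component containing the nearest"""
    hsv=cv2.cvtColor(im,cv2.COLOR_RGB2HSV);H,Sa,V=[hsv[...,k].astype(int) for k in range(3)]
    if name=="blue": m=(H>95)&(H<125)&(Sa>110)
    elif name=="yellow": m=(H>18)&(H<36)&(Sa>110)
    else: m=(V>92)
    m=cv2.morphologyEx(m.astype(np.uint8),cv2.MORPH_CLOSE,np.ones((3,3)))
    n,l,st,ce=cv2.connectedComponentsWithStats(m)
    ok=[i for i in range(1,n) if st[i,4]>60]
    i=min(ok,key=lambda i:np.hypot(*(ce[i]-c)))
    m=(l==i).astype(np.uint8)
    cn,_=cv2.findContours(m,cv2.RETR_EXTERNAL,cv2.CHAIN_APPROX_NONE)
    f=np.zeros_like(m);cv2.drawContours(f,cn,-1,1,-1);return f>0
E
python3 - <<'E'
from seg import *
top=np.load("im_top.npy");side=np.load("im_side.npy")
T=[("rb","blue",(198,285),(233,196),riser()),("ry","yellow",(204,216),(288,177),riser()),("pb","blue",(308,274),(298,245),pad()),("py","yellow",(360,267),(337,270),pad()),
("v1","grey",(478,277),(412,350),vblock()),("v2","grey",(462,213),(459,307),vblock()),("sh","grey",(322,187),(379,221),shaft())]
ov={"top":top.copy(),"side":side.copy()}
for n,col,ct,cs,parts in T:
    ms={"top":seg(top,col,ct),"side":seg(side,col,cs)}
    for c in ms: ov[c][ms[c]]=[255,0,255]
    q0=unproj(ct,.015,"top")[0]
    if n=="sh": y=[.0,.5,1,1.5,2,2.5]
    else: y=[0,.4,.8,1.2]
    for cams in(("top",),("side",),("top","side")):
        q,f=fit(parts,{c:ms[c] for c in cams},(q0[0],q0[1],y))
        print(n,cams,q.round(4),np.rad2deg(q[2]).round(1),round(f,3),[int(m.sum()) for m in ms.values()])
for c in ov: cv2.imwrite(f"pics/{c}2.png",ov[c][:,:,::-1])
v=np.concatenate([cv2.resize(top[185:305,430:510],None,fx=4,fy=4,interpolation=2),cv2.resize(side[280:400,380:500],None,fx=4,fy=4,interpolation=2)],1)
cv2.imwrite("pics/v.png",v[:,:,::-1])
E
```

```text
rb ('top',) [0.4456 0.2918 1.8155] 104.0 0.056 [589, 1355]
rb ('side',) [0.4469 0.2912 1.8021] 103.3 0.641 [589, 1355]
rb ('top', 'side') [0.4458 0.2917 0.2446] 14.0 0.706 [589, 1355]
ry ('top',) [0.5997 0.2896 0.3169] 18.2 0.047 [595, 483]
ry ('side',) [0.6007 0.288  0.312 ] 17.9 0.046 [595, 483]
ry ('top', 'side') [0.6006 0.289  0.3043] 17.4 0.126 [595, 483]
pb ('top',) [0.4746 0.0518 0.1891] 10.8 0.032 [904, 611]
pb ('side',) [0.4763 0.0511 0.1813] 10.4 0.042 [904, 611]
pb ('top', 'side') [0.4753 0.0517 0.1869] 10.7 0.097 [904, 611]
py ('top',) [ 0.4961 -0.0624  1.7575] 100.7 0.037 [926, 714]
py ('side',) [ 0.4978 -0.0628  0.1886] 10.8 0.038 [926, 714]
py ('top', 'side') [ 0.4968 -0.0625  0.1888] 10.8 0.092 [926, 714]
v1 ('top',) [ 0.702  -0.6574  1.2816] 73.4 0.998 [301177, 198619]
v1 ('side',) [ 0.4527 -0.5593  2.8088] 160.9 0.994 [301177, 198619]
v1 ('top', 'side') [ 0.5806 -0.6501  1.0761] 61.7 1.991 [301177, 198619]
v2 ('top',) [ 0.6954 -0.6583  1.3237] 75.8 0.998 [301177, 198619]
v2 ('side',) [ 0.5875 -0.6534 -0.507 ] -29.0 0.993 [301177, 198619]
v2 ('top', 'side') [ 0.5745 -0.6477  0.9734] 55.8 1.991 [301177, 198619]
sh ('top',) [0.6548 0.0058 3.1715] 181.7 0.997 [301177, 198619]
sh ('side',) [ 0.5303 -0.6208  0.8169] 46.8 0.988 [301177, 198619]
sh ('top', 'side') [ 0.5032 -0.6045  0.8448] 48.4 1.985 [301177, 198619]
```

View pics/v.png

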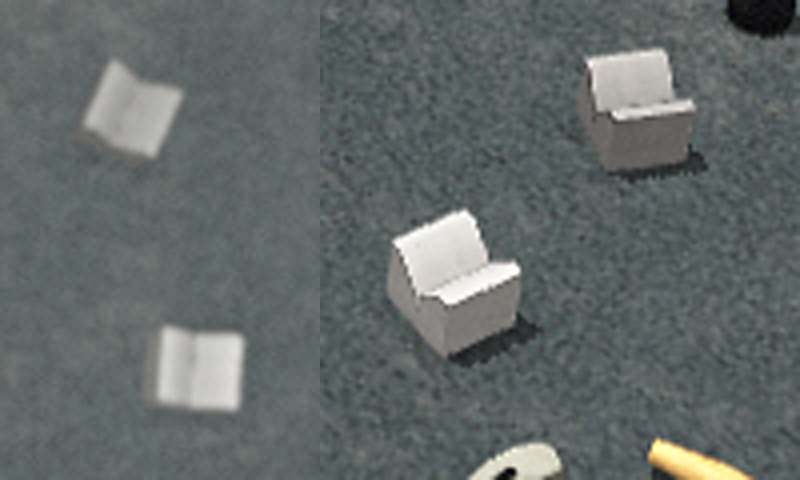

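View pics/top2.png

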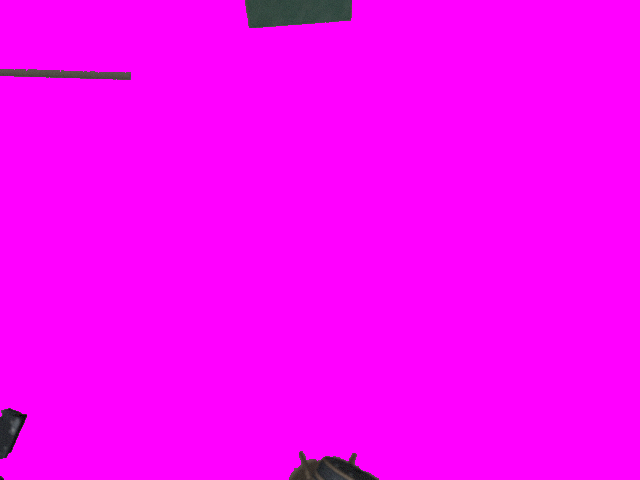

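```bash
cat >> seg.py <<'E'
def grey(im,c,r=50):
    x0,y0=max(int(c[0])-r,0),max(int(c[1])-r,0)
    sub=im[y0:y0+2*r,x0:x0+2*r].astype(int)
    # steel is neutral/warm (R>=G-3), table bluish-green
    d=(sub[...,0]-sub[...,2])
    lum=sub.sum(2)/3
    m=((d>-4)&(lum>75))|(lum>150)
    M=np.zeros(im.shape[:2],np.uint8);M[y0:y0+2*r,x0:x0+2*r]=m
    M=cv2.morphologyEx(M,cv2.MORPH_CLOSE,np.ones((3,3)));M=cv2.morphologyEx(M,cv2.MORPH_OPEN,np.ones((3,3)))
    n,l,st,ce=cv2.connectedComponentsWithStats(M)
    ok=[i for i in range(1,n) if st[i,4]>60]
    i=min(ok,key=lambda i:np.hypot(*(ce[i]-c)))
    m=(l==i).astype(np.uint8);cn,_=cv2.findContours(m,cv2.RETR_EXTERNAL,cv2.CHAIN_APPROX_NONE)
    f=np.zeros_like(m);cv2.drawContours(f,cn,-1,1,-1);return f>0
def vb3(z0=0):
    # V-block silhouette as two halves + base (groove along x, 29 wide,13 deep)
    a=[]
    for s in(-1,1):
        yz=[(s*.021,0),(0,0),(0,.021),(s*.0145,.034),(s*.021,.034)]
        a.append(np.array([[x,y,z+z0] for x in(-.02,.02) for y,z in yz]))
    return a
E
python3 - <<'E'
from seg import *
top=np.load("im_top.npy");side=np.load("im_side.npy")
print(top[277,470:490:4],top[277,500],side[350,412])
T=[("v1",(478,277),(412,350),vb3()),("v2",(462,213),(459,307),vb3()),("sh",(322,187),(379,221),shaft())]
ov={"top":top.copy(),"side":side.copy()}
for n,ct,cs,parts in T:
    ms={"top":grey(top,ct),"side":grey(side,cs)}
    for c in ms: ov[c][ms[c]]=[255,0,255]
    q0=unproj(ct,.015,"top")[0]
    y=[.0,.5,1,1.5,2,2.5]
    for cams in(("top",),("side",),("top","side")):
        q,f=fit(parts,{c:ms[c] for c in cams},(q0[0],q0[1],y))
        print(n,cams,q.round(4),np.rad2deg(q[2]).round(1),round(f,3),[int(m.sum()) for m in ms.values()])
v=np.concatenate([ov["top"],ov["side"]],1)[120:420]
v=np.concatenate([cv2.resize(ov["top"][160:300,280:500],None,fx=2,fy=2),cv2.resize(ov["side"][190:400,340:500],None,fx=2,fy=2)[:280]],1)
cv2.imwrite("pics/v2.png",v[:,:,::-1])
E
```

```text
[[195 194 191]
 [189 187 184]
 [186 185 183]
 [203 202 199]
 [216 214 211]] [ 95 100  99] [195 191 185]
v1 ('top',) [ 0.4789 -0.3205 -0.1443] -8.3 0.162 [556, 872]
v1 ('side',) [ 0.4797 -0.3218  3.0327] 173.8 0.068 [556, 872]
v1 ('top', 'side') [ 0.4796 -0.3218 -0.1118] -6.4 0.234 [556, 872]
v2 ('top',) [ 0.6214 -0.2871 -0.3742] -21.4 0.219 [575, 1189]
v2 ('side',) [ 0.6235 -0.2866 -0.4159] -23.8 0.416 [575, 1189]
v2 ('top', 'side') [ 0.6223 -0.2871  2.7144] 155.5 0.648 [575, 1189]
sh ('top',) [0.6749 0.0287 2.7747] 159.0 0.236 [1092, 688]
sh ('side',) [ 0.6814  0.0404 -0.3592] -20.6 0.28 [1092, 688]
sh ('top', 'side') [0.6765 0.0309 2.7795] 159.3 0.592 [1092, 688]
```

View pics/v2.png

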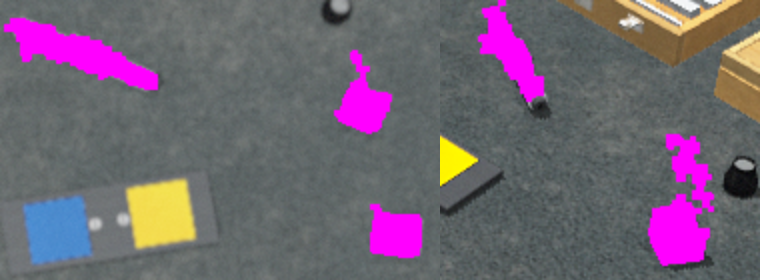

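```bash
sed -i 's/m=((d>-4)&(lum>75))|(lum>150)/m=((d>0)\&(lum>85))|(lum>130)/; s/np.ones((3,3)))$/np.ones((3,3)))/' seg.py
python3 - <<'E'
from seg import *
top=np.load("im_top.npy");side=np.load("im_side.npy")
T=[("v1",(478,277),(412,350),vb3()),("v2",(462,213),(459,307),vb3()),("sh",(322,187),(379,221),shaft())]
ov={"top":top.copy(),"side":side.copy()}
for n,ct,cs,parts in T:
    ms={"top":grey(top,ct),"side":grey(side,cs)}
    for c in ms: ov[c][ms[c]]=[255,0,255]
    q0=unproj(ct,.015,"top")[0]
    y=[.0,.5,1,1.5,2,2.5]
    for cams in(("top",),("side",),("top","side")):
        q,f=fit(parts,{c:ms[c] for c in cams},(q0[0],q0[1],y))
        print(n,cams,q.round(4),np.rad2deg(q[2]).round(1),round(f,3),[int(m.sum()) for m in ms.values()])
v=np.concatenate([cv2.resize(ov["top"][160:300,280:500],None,fx=2,fy=2),cv2.resize(ov["side"][190:400,340:500],None,fx=2,fy=2)[:280]],1)
cv2.imwrite("pics/v3.png",v[:,:,::-1])
E
```

```text
v1 ('top',) [ 0.4795 -0.3222 -0.0802] -4.6 0.048 [473, 823]
v1 ('side',) [ 0.4801 -0.3216  3.0399] 174.2 0.041 [473, 823]
v1 ('top', 'side') [ 0.4796 -0.322  -0.0789] -4.5 0.094 [473, 823]
v2 ('top',) [ 0.6221 -0.2872  2.7555] 157.9 0.078 [426, 697]
v2 ('side',) [ 0.6232 -0.2869  2.704 ] 154.9 0.046 [426, 697]
v2 ('top', 'side') [ 0.6226 -0.2872  2.7255] 156.2 0.135 [426, 697]
sh ('top',) [0.6752 0.0275 2.7678] 158.6 0.13 [825, 496]
sh ('side',) [ 0.6807  0.0363 -0.3766] -21.6 0.236 [825, 496]
sh ('top', 'side') [ 0.6763  0.0279 -0.3786] -21.7 0.416 [825, 496]
```

View pics/v3.png

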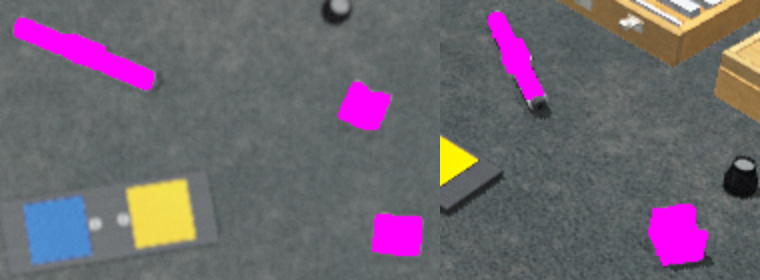

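```bash
cat > plan.py <<'E'
import sys,json
import numpy as np
from scipy.spatial.transform import Rotation as R
from station import ctrl
def Rt(yawy):  # tool y at yawy deg, z down
    a=np.deg2rad(yawy);y=np.array([np.cos(a),np.sin(a),0]);z=np.array([0,0,-1.]);return R.from_matrix(np.c_[np.cross(y,z),y,z])
def plan(p,yawy,grip,calls=None,start=None):
    s=ctrl.read_state()
    p0,r0=(s["tcp_pos"],R.from_quat(s["tool_rot"])) if start is None else start
    p=np.array(p,float)
    y0=r0.apply([0,1,0]);print("t %.2f"%s["time"],"at",p0.round(4),"yawy %.1f"%np.rad2deg(np.arctan2(y0[1],y0[0])),"j",s["joint_positions"].round(2),"F",s["wrist_force"].round(1),"w %.3f"%s["grip_width"])
    r1=Rt(yawy);rv=(r0.inv()*r1).as_rotvec();ang=np.rad2deg(np.linalg.norm(rv))
    need=max(np.linalg.norm(p-p0)/.04,ang/6)*1.5
    n=8*calls if calls else int(8*max(1,np.ceil(need/8)))
    rows=[];pc,rc=p0.copy(),r0
    for k in range(1,n+1):
        u=k/n;u=u*u*(3-2*u)
        pt=p0+(p-p0)*u;rt=r0*R.from_rotvec(rv*u)
        d=np.round(rc.inv().apply(pt-pc)/.04,2)+0.;w=np.round(np.rad2deg((rc.inv()*rt).as_rotvec())/6,2)+0.
        if abs(d).max()>1 or abs(w).max()>1: print("OVER")
        pc=pc+rc.apply(d*.04);rc=rc*R.from_rotvec(np.deg2rad(w*6))
        rows.append([grip]+d.tolist()+w.tolist())
    for i in range(0,n,8): print(json.dumps(rows[i:i+8],separators=(",",":")))
    return pc,rc
if __name__=="__main__":
    a=[float(v) for v in sys.argv[1:]]
    plan(a[:3],a[3],a[4],int(a[5]) if len(a)>5 else None)
E
python3 plan.py .4459 .2915 .10 14 72
```

```text
t 0.85 at [0.1965 0.5933 0.2147] yawy 71.7 j [ 1.15  0.49  1.56  0.    1.09 -0.11] F [-0.4 -0.3  0.7] w 1.000
[[72.0,-0.09,-0.06,0.03,0.0,0.0,0.11],[72.0,-0.27,-0.16,0.09,0.0,0.0,0.3],[72.0,-0.42,-0.24,0.14,0.0,0.0,0.48],[72.0,-0.56,-0.28,0.19,0.0,0.0,0.61],[72.0,-0.68,-0.29,0.21,0.0,0.0,0.73],[72.0,-0.78,-0.27,0.25,0.0,0.0,0.81],[72.0,-0.86,-0.21,0.26,0.0,0.0,0.87],[72.0,-0.9,-0.14,0.26,0.0,0.0,0.9]]
[[72.0,-0.91,-0.05,0.27,0.0,0.0,0.89],[72.0,-0.89,0.03,0.26,0.0,0.0,0.87],[72.0,-0.82,0.11,0.24,0.0,0.0,0.81],[72.0,-0.72,0.16,0.22,0.0,0.0,0.73],[72.0,-0.6,0.17,0.18,0.0,0.0,0.62],[72.0,-0.45,0.17,0.14,0.0,0.0,0.47],[72.0,-0.29,0.12,0.09,0.0,0.0,0.3],[72.0,-0.1,0.05,0.04,0.0,0.0,0.11]]
```

Call:
move_arm:
  deltas:
    - [72,-0.09,-0.06,0.03,0,0,0.11]
    - [72,-0.27,-0.16,0.09,0,0,0.3]
    - [72,-0.42,-0.24,0.14,0,0,0.48]
    - [72,-0.56,-0.28,0.19,0,0,0.61]
    - [72,-0.68,-0.29,0.21,0,0,0.73]
    - [72,-0.78,-0.27,0.25,0,0,0.81]
    - [72,-0.86,-0.21,0.26,0,0,0.87]
    - [72,-0.9,-0.14,0.26,0,0,0.9]

```text
time: 1.65
tcp_pos: [0.3219, 0.4405, 0.157]
tool_rot: [0.403, 0.915, 0.0, 0.0]
wrist_force: [0.9, 0.4, -0.4]
grip_width: 0.718
```

Call:
move_arm:
  deltas:
    - [72,-0.91,-0.05,0.27,0,0,0.89]
    - [72,-0.89,0.03,0.26,0,0,0.87]
    - [72,-0.82,0.11,0.24,0,0,0.81]
    - [72,-0.72,0.16,0.22,0,0,0.73]
    - [72,-0.6,0.17,0.18,0,0,0.62]
    - [72,-0.45,0.17,0.14,0,0,0.47]
    - [72,-0.29,0.12,0.09,0,0,0.3]
    - [72,-0.1,0.05,0.04,0,0,0.11]

```text
time: 2.45
tcp_pos: [0.4464, 0.2903, 0.0995]
tool_rot: [0.617, 0.787, -0.0, -0.0]
wrist_force: [0.6, 1.3, 0.4]
grip_width: 0.722
```

```bash
python3 plan.py .4459 .2915 .005 14 72
```

```text
t 2.45 at [0.4464 0.2903 0.0995] yawy 13.8 j [0.45 0.51 1.9  0.   0.72 0.21] F [0.6 1.3 0.4] w 0.722
[[72.0,0.0,0.0,0.1,0.0,0.0,0.0],[72.0,0.01,0.0,0.27,0.0,0.0,0.0],[72.0,0.0,0.0,0.38,0.0,0.0,-0.01],[72.0,0.01,0.0,0.43,0.0,0.0,0.0],[72.0,0.0,0.0,0.44,0.0,0.0,-0.01],[72.0,0.01,0.0,0.37,0.0,0.0,0.0],[72.0,0.0,0.0,0.27,0.0,0.0,0.0],[72.0,0.0,0.0,0.1,0.0,0.0,-0.01]]
```

Call:
move_arm:
  deltas:
    - [72,0,0,0.1,0,0,0]
    - [72,0.01,0,0.27,0,0,0]
    - [72,0,0,0.38,0,0,0]
    - [72,0.01,0,0.43,0,0,0]
    - [72,0,0,0.44,0,0,0]
    - [72,0.01,0,0.37,0,0,0]
    - [72,0,0,0.27,0,0,0]
    - [72,0,0,0.1,0,0,0]

```text
time: 3.25
tcp_pos: [0.4448, 0.2929, 0.0042]
tool_rot: [0.615, 0.788, -0.001, -0.0]
wrist_force: [-0.7, 0.5, -0.0]
grip_width: 0.718
```

Call:
move_arm:
  deltas:
    - [72,0,0,0,0,0,0]
    - [45,0,0,0,0,0,0]
    - [45,0,0,0,0,0,0]
    - [45,0,0,0,0,0,0]
    - [45,0,0,0,0,0,0]
    - [45,0,0,0,0,0,0]
    - [45,0,0,0,0,0,0]
    - [45,0,0,0,0,0,0]

```text
time: 4.05
tcp_pos: [0.4458, 0.2928, 0.006]
tool_rot: [0.616, 0.788, 0.0, 0.0]
wrist_force: [-0.9, -0.7, 6.7]
grip_width: 0.528
```

```bash
python3 plan.py .4459 .2915 .12 14 0
```

```text
t 4.05 at [0.4458 0.2928 0.006 ] yawy 14.0 j [0.46 0.67 1.96 0.   0.51 0.21] F [-0.9 -0.7  6.7] w 0.528
[[0.0,0.0,0.0,-0.12,0.0,0.0,0.0],[0.0,0.0,0.0,-0.33,0.0,0.0,0.0],[0.0,-0.01,0.0,-0.45,0.0,0.0,0.0],[0.0,-0.01,0.0,-0.53,0.0,0.0,0.0],[0.0,0.0,0.0,-0.52,0.0,0.0,0.0],[0.0,-0.01,0.0,-0.46,0.01,0.0,0.0],[0.0,0.0,0.0,-0.32,0.0,0.0,0.0],[0.0,0.0,0.0,-0.12,0.0,0.0,0.0]]
```

```bash
python3 - <<'E'
s=open('plan.py').read()
s=s.replace('''if __name__=="__main__":
    a=[float(v) for v in sys.argv[1:]]
    plan(a[:3],a[3],a[4],int(a[5]) if len(a)>5 else None)''','''def save(pc,rc): json.dump([list(pc),list(rc.as_quat())],open("cmd.json","w"))
def load():
    a,b=json.load(open("cmd.json"));return np.array(a),R.from_quat(b)
if __name__=="__main__":   # waypoint args: x y z yaw grip [calls], separated by "/"
    st=load()
    for w in " ".join(sys.argv[1:]).split("/"):
        a=[float(v) for v in w.split()]
        st=plan(a[:3],a[3],int(a[4]),int(a[5]) if len(a)>5 else None,st)
    save(*st)''')
open('plan.py','w').write(s)
from plan import *
save([.4456,.2925,.0055],Rt(14.05))
E
python3 plan.py .4456 .2925 .12 14.05 40 / .476 .0517 .12 10.75 40 
```

```text
t 4.05 at [0.4456 0.2925 0.0055] yawy 14.1 j [0.46 0.67 1.96 0.   0.51 0.21] F [-0.9 -0.7  6.7] w 0.528
[[40,0.0,0.0,-0.12,0.0,0.0,0.0],[40,0.0,0.0,-0.33,0.0,0.0,0.0],[40,0.0,0.0,-0.46,0.0,0.0,0.0],[40,0.0,0.0,-0.52,0.0,0.0,0.0],[40,0.0,0.0,-0.53,0.0,0.0,0.0],[40,0.0,0.0,-0.46,0.0,0.0,0.0],[40,0.0,0.0,-0.32,0.0,0.0,0.0],[40,0.0,0.0,-0.12,0.0,0.0,0.0]]
t 4.05 at [0.4456 0.2925 0.1199] yawy 14.1 j [0.46 0.67 1.96 0.   0.51 0.21] F [-0.9 -0.7  6.7] w 0.528
[[40,-0.07,-0.01,0.0,0.0,0.0,0.01],[40,-0.19,-0.02,0.0,0.0,0.0,0.01],[40,-0.3,-0.04,0.0,0.0,0.0,0.03],[40,-0.38,-0.04,0.0,0.0,0.0,0.04],[40,-0.46,-0.05,0.0,0.0,0.0,0.04],[40,-0.51,-0.06,0.0,0.0,0.0,0.04],[40,-0.54,-0.05,0.0,0.0,0.0,0.05],[40,-0.57,-0.06,0.0,0.0,0.0,0.05]]
[[40,-0.56,-0.05,0.0,0.0,0.0,0.06],[40,-0.55,-0.04,0.0,0.0,0.0,0.05],[40,-0.51,-0.04,0.0,0.0,0.0,0.04],[40,-0.45,-0.04,0.0,0.0,0.0,0.04],[40,-0.39,-0.03,0.0,0.0,0.0,0.04],[40,-0.3,-0.02,0.0,0.0,0.0,0.03],[40,-0.19,-0.01,0.0,0.0,0.0,0.01],[40,-0.07,0.0,0.0,0.0,0.0,0.01]]
```

Call:
move_arm:
  deltas:
    - [40,0,0,-0.12,0,0,0]
    - [40,0,0,-0.33,0,0,0]
    - [40,0,0,-0.46,0,0,0]
    - [40,0,0,-0.52,0,0,0]
    - [40,0,0,-0.53,0,0,0]
    - [40,0,0,-0.46,0,0,0]
    - [40,0,0,-0.32,0,0,0]
    - [40,0,0,-0.12,0,0,0]

```text
time: 4.85
tcp_pos: [0.4459, 0.2928, 0.1214]
tool_rot: [0.616, 0.788, 0.001, 0.0]
wrist_force: [0.5, 0.2, -3.3]
grip_width: 0.525
```

Call:
move_arm:
  deltas:
    - [40,-0.07,-0.01,0.0,0.0,0.0,0.01]
    - [40,-0.19,-0.02,0.0,0.0,0.0,0.01]
    - [40,-0.3,-0.04,0.0,0.0,0.0,0.03]
    - [40,-0.38,-0.04,0.0,0.0,0.0,0.04]
    - [40,-0.46,-0.05,0.0,0.0,0.0,0.04]
    - [40,-0.51,-0.06,0.0,0.0,0.0,0.04]
    - [40,-0.54,-0.05,0.0,0.0,0.0,0.05]
    - [40,-0.57,-0.06,0.0,0.0,0.0,0.05]

```text
time: 5.65
tcp_pos: [0.4605, 0.1702, 0.1195]
tool_rot: [0.627, 0.779, -0.0, -0.0]
wrist_force: [0.5, -0.3, -3.3]
grip_width: 0.526
```

Call:
move_arm:
  deltas:
    - [40,-0.56,-0.05,0.0,0.0,0.0,0.06]
    - [40,-0.55,-0.04,0.0,0.0,0.0,0.05]
    - [40,-0.51,-0.04,0.0,0.0,0.0,0.04]
    - [40,-0.45,-0.04,0.0,0.0,0.0,0.04]
    - [40,-0.39,-0.03,0.0,0.0,0.0,0.04]
    - [40,-0.3,-0.02,0.0,0.0,0.0,0.03]
    - [40,-0.19,-0.01,0.0,0.0,0.0,0.01]
    - [40,-0.07,0.0,0.0,0.0,0.0,0.01]

```text
time: 6.45
tcp_pos: [0.476, 0.051, 0.1197]
tool_rot: [0.638, 0.77, -0.0, -0.0]
wrist_force: [0.0, -0.3, -3.5]
grip_width: 0.524
```

```bash
python3 - <<'E'
from h import *
for n in("top","side"):
    im=ctrl.camera(n);cv2.imwrite(f"pics/{n}3.png",im[:,:,::-1])
E
python3 plan.py .476 .0517 .0185 10.75 40
```

```text
t 6.55 at [0.4761 0.0518 0.1199] yawy 10.7 j [-0.03  0.42  2.01  0.    0.71 -0.22] F [-0.6  0.3 -3.2] w 0.520
[[40,0.0,0.0,0.11,0.0,0.0,0.0],[40,0.0,0.0,0.29,0.0,0.0,0.0],[40,0.0,0.0,0.4,0.0,0.0,0.0],[40,0.0,0.0,0.47,0.0,0.0,0.0],[40,0.0,0.0,0.46,0.0,0.0,0.0],[40,0.0,0.0,0.41,0.0,0.0,0.0],[40,0.0,0.0,0.29,0.0,0.0,0.0],[40,0.0,0.0,0.11,0.0,0.0,0.0]]
```

View pics/side3.png

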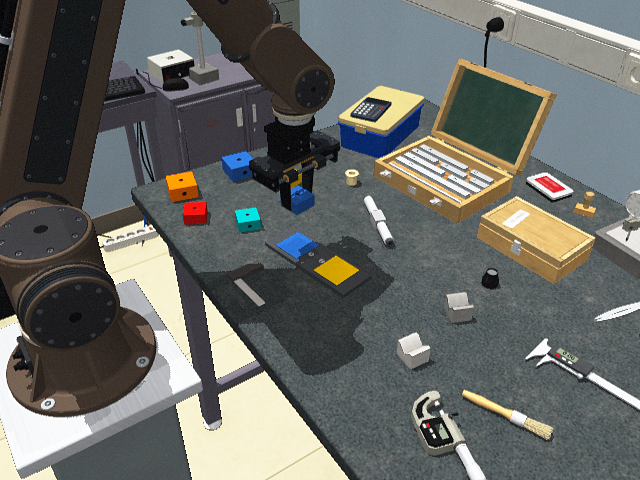

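Call:
move_arm:
  deltas:
    - [40,0,0,0.11,0,0,0]
    - [40,0,0,0.29,0,0,0]
    - [40,0,0,0.4,0,0,0]
    - [40,0,0,0.47,0,0,0]
    - [40,0,0,0.46,0,0,0]
    - [40,0,0,0.41,0,0,0]
    - [40,0,0,0.29,0,0,0]
    - [40,0,0,0.11,0,0,0]

```text
time: 7.35
tcp_pos: [0.4753, 0.0522, 0.0174]
tool_rot: [0.638, 0.77, -0.001, -0.001]
wrist_force: [-11.5, -1.1, 47.4]
grip_width: 0.524
```

Call:
move_arm:
  deltas:
    - [40,0,0,0.01,0,0,0]
    - [40,0,0,0,0,0,0]
    - [72,0,0,0,0,0,0]
    - [72,0,0,0,0,0,0]
    - [72,0,0,0,0,0,0]
    - [72,0,0,0,0,0,0]
    - [72,0,0,0,0,0,0]
    - [72,0,0,0,0,0,0]

```text
time: 8.15
tcp_pos: [0.4761, 0.0519, 0.0179]
tool_rot: [0.638, 0.77, 0.0, 0.0]
wrist_force: [0.9, -0.4, -0.0]
grip_width: 0.72
```

```bash
python3 plan.py .476 .0517 .13 10.75 72 / .6003 .2888 .13 17.7 72 / .6003 .2888 .0055 17.7 72
```

```text
t 8.15 at [0.4761 0.0518 0.0183] yawy 10.7 j [-0.03  0.61  2.09  0.    0.45 -0.22] F [ 0.9 -0.4 -0. ] w 0.720
[[72,0.0,0.0,-0.12,0.0,0.0,0.0],[72,0.0,0.0,-0.32,0.0,0.0,0.0],[72,0.0,0.0,-0.44,0.0,0.0,0.0],[72,0.0,0.0,-0.52,0.0,0.0,0.0],[72,0.0,0.0,-0.51,0.0,0.0,0.0],[72,0.0,0.0,-0.45,0.0,0.0,0.0],[72,0.0,0.0,-0.31,0.0,0.0,0.0],[72,0.0,0.0,-0.12,0.0,0.0,0.0]]
t 8.15 at [0.4761 0.0518 0.1299] yawy 10.7 j [-0.03  0.61  2.09  0.    0.45 -0.22] F [ 0.9 -0.4 -0. ] w 0.720
[[72,0.06,0.05,0.0,0.0,0.0,-0.01],[72,0.17,0.13,0.0,0.0,0.0,-0.04],[72,0.25,0.2,0.0,0.0,0.0,-0.06],[72,0.33,0.27,0.0,0.0,0.0,-0.07],[72,0.4,0.33,0.0,0.0,0.0,-0.09],[72,0.43,0.36,0.0,0.0,0.0,-0.1],[72,0.46,0.39,0.0,0.0,0.0,-0.1],[72,0.47,0.41,0.0,0.0,0.0,-0.11]]
[[72,0.46,0.42,0.0,0.0,0.0,-0.11],[72,0.45,0.41,0.0,0.0,0.0,-0.1],[72,0.41,0.39,0.0,0.0,0.0,-0.1],[72,0.36,0.35,0.0,0.0,0.0,-0.09],[72,0.31,0.29,0.0,0.0,0.0,-0.07],[72,0.24,0.24,0.0,0.0,0.0,-0.06],[72,0.15,0.15,0.0,0.0,0.0,-0.04],[72,0.05,0.05,0.0,0.0,0.0,-0.01]]
t 8.15 at [0.6003 0.2889 0.1299] yawy 17.7 j [-0.03  0.61  2.09  0.    0.45 -0.22] F [ 0.9 -0.4 -0. ] w 0.720
[[72,0.0,0.0,0.13,0.0,0.0,0.0],[72,0.0,0.0,0.36,0.0,0.0,0.0],[72,0.0,0.0,0.49,0.0,0.0,0.0],[72,0.0,0.0,0.58,0.0,0.0,0.0],[72,0.0,0.0,0.57,0.0,0.0,0.0],[72,0.0,0.0,0.49,0.0,0.0,0.0],[72,0.0,0.0,0.36,0.0,0.0,0.0],[72,0.0,0.0,0.13,0.0,0.0,0.0]]
```

Call:
move_arm:
  deltas:
    - [72,0,0,-0.12,0,0,0]
    - [72,0,0,-0.32,0,0,0]
    - [72,0,0,-0.44,0,0,0]
    - [72,0,0,-0.52,0,0,0]
    - [72,0,0,-0.51,0,0,0]
    - [72,0,0,-0.45,0,0,0]
    - [72,0,0,-0.31,0,0,0]
    - [72,0,0,-0.12,0,0,0]

```text
time: 8.95
tcp_pos: [0.4764, 0.0519, 0.1308]
tool_rot: [0.638, 0.77, 0.001, 0.001]
wrist_force: [-0.6, 0.5, 0.4]
grip_width: 0.717
```

Call:
move_arm:
  deltas:
    - [72,0.06,0.05,0.0,0.0,0.0,-0.01]
    - [72,0.17,0.13,0.0,0.0,0.0,-0.04]
    - [72,0.25,0.2,0.0,0.0,0.0,-0.06]
    - [72,0.33,0.27,0.0,0.0,0.0,-0.07]
    - [72,0.4,0.33,0.0,0.0,0.0,-0.09]
    - [72,0.43,0.36,0.0,0.0,0.0,-0.1]
    - [72,0.46,0.39,0.0,0.0,0.0,-0.1]
    - [72,0.47,0.41,0.0,0.0,0.0,-0.11]

```text
time: 9.75
tcp_pos: [0.5384, 0.1724, 0.1286]
tool_rot: [0.614, 0.789, -0.0, -0.0]
wrist_force: [0.3, 0.1, -0.6]
grip_width: 0.718
```

Call:
move_arm:
  deltas:
    - [72,0.46,0.42,0.0,0.0,0.0,-0.11]
    - [72,0.45,0.41,0.0,0.0,0.0,-0.1]
    - [72,0.41,0.39,0.0,0.0,0.0,-0.1]
    - [72,0.36,0.35,0.0,0.0,0.0,-0.09]
    - [72,0.31,0.29,0.0,0.0,0.0,-0.07]
    - [72,0.24,0.24,0.0,0.0,0.0,-0.06]
    - [72,0.15,0.15,0.0,0.0,0.0,-0.04]
    - [72,0.05,0.05,0.0,0.0,0.0,-0.01]

```text
time: 10.55
tcp_pos: [0.6004, 0.2898, 0.1289]
tool_rot: [0.59, 0.808, -0.0, -0.0]
wrist_force: [-0.8, 0.1, 0.5]
grip_width: 0.724
```

```bash
python3 - <<'E'
from seg import *
ims={}
for n in("top","side"):
    im=ctrl.camera(n);ims[n]=im;np.save(f"im_{n}2.npy",im);cv2.imwrite(f"pics/{n}4.png",im[:,:,::-1])
print(np.round(ctrl.read_state()["tcp_pos"],4))
for n in ims:
    for h in (0.012,):
        c=proj([[.476,.0517,.026]],n)[0]
        q,f=fit(riser(h),{n:seg(ims[n],"blue",c)},(.476,.0517,[.19]));print(n,q.round(4),round(f,3))
E
```

```text
[0.6002 0.289  0.1292]
top [0.4746 0.0512 0.3805] 0.374
side [0.4729 0.0428 0.2331] 0.174
```

View pics/side4.png

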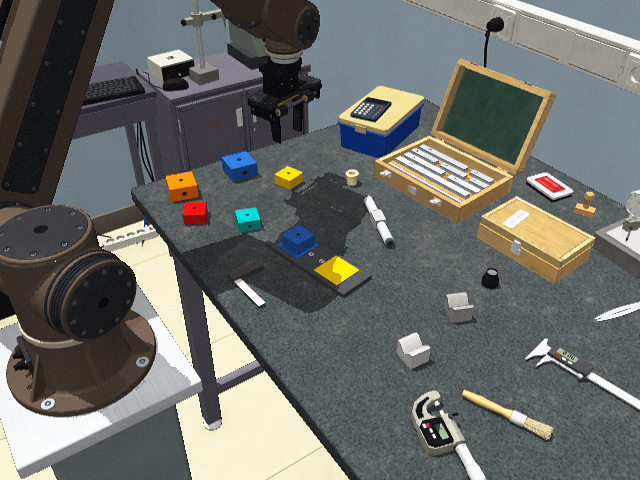

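Call:
move_arm:
  deltas:
    - [72,0,0,0.13,0,0,0]
    - [72,0,0,0.36,0,0,0]
    - [72,0,0,0.49,0,0,0]
    - [72,0,0,0.58,0,0,0]
    - [72,0,0,0.57,0,0,0]
    - [72,0,0,0.49,0,0,0]
    - [72,0,0,0.36,0,0,0]
    - [72,0,0,0.13,0,0,0]

```text
time: 11.45
tcp_pos: [0.5995, 0.2884, 0.003]
tool_rot: [0.59, 0.807, -0.001, -0.001]
wrist_force: [0.2, -0.0, 0.5]
grip_width: 0.722
```

Call:
move_arm:
  deltas:
    - [72,0,0,0,0,0,0]
    - [40,0,0,0,0,0,0]
    - [40,0,0,0,0,0,0]
    - [40,0,0,0,0,0,0]
    - [40,0,0,0,0,0,0]
    - [40,0,0,0,0,0,0]
    - [40,0,0,0,0,0,0]
    - [40,0,0,0,0,0,0]

```text
time: 12.25
tcp_pos: [0.6004, 0.289, 0.0058]
tool_rot: [0.59, 0.807, 0.0, 0.0]
wrist_force: [-1.6, -0.2, 6.6]
grip_width: 0.521
```

```bash
python3 plan.py .6003 .2888 .12 17.7 40 / .4973 -.0625 .12 10.75 40 3 / .4973 -.0625 .024 10.75 40
```

```text
t 12.25 at [0.6003 0.2889 0.0055] yawy 17.7 j [0.35 0.79 1.61 0.   0.74 0.04] F [-1.6 -0.2  6.6] w 0.521
[[40,0.0,0.0,-0.12,0.0,0.0,0.0],[40,0.0,0.0,-0.33,0.0,0.0,0.0],[40,0.0,0.0,-0.46,0.0,0.0,0.0],[40,0.0,0.0,-0.52,0.0,0.0,0.0],[40,0.0,0.0,-0.53,0.0,0.0,0.0],[40,0.0,0.0,-0.46,0.0,0.0,0.0],[40,0.0,0.0,-0.32,0.0,0.0,0.0],[40,0.0,0.0,-0.12,0.0,0.0,0.0]]
t 12.25 at [0.6003 0.2889 0.1199] yawy 17.7 j [0.35 0.79 1.61 0.   0.74 0.04] F [-1.6 -0.2  6.6] w 0.521
[[40,-0.04,-0.03,0.0,0.0,0.0,0.01],[40,-0.11,-0.07,0.0,0.0,0.0,0.01],[40,-0.18,-0.12,0.0,0.0,0.0,0.03],[40,-0.23,-0.16,0.0,0.0,0.0,0.04],[40,-0.29,-0.19,0.0,0.0,0.0,0.04],[40,-0.34,-0.22,0.0,0.0,0.0,0.05],[40,-0.38,-0.25,0.0,0.0,0.0,0.06],[40,-0.41,-0.26,0.0,0.0,0.0,0.06]]
[[40,-0.45,-0.28,0.0,0.0,0.0,0.07],[40,-0.46,-0.29,0.0,0.0,0.0,0.07],[40,-0.48,-0.29,0.0,0.0,0.0,0.07],[40,-0.49,-0.3,0.0,0.0,0.0,0.07],[40,-0.49,-0.29,0.0,0.0,0.0,0.07],[40,-0.49,-0.28,0.0,0.0,0.0,0.07],[40,-0.47,-0.27,0.0,0.0,0.0,0.07],[40,-0.46,-0.26,0.0,0.0,0.0,0.07]]
[[40,-0.43,-0.23,0.0,0.0,0.0,0.06],[40,-0.4,-0.22,0.0,0.0,0.0,0.06],[40,-0.35,-0.19,0.0,0.0,0.0,0.05],[40,-0.31,-0.16,0.0,0.0,0.0,0.04],[40,-0.25,-0.14,0.0,0.0,0.0,0.04],[40,-0.19,-0.09,0.0,0.0,0.0,0.03],[40,-0.12,-0.06,0.0,0.0,0.0,0.01],[40,-0.04,-0.03,0.0,0.0,0.0,0.01]]
t 12.25 at [ 0.4971 -0.0624  0.1199] yawy 10.7 j [0.35 0.79 1.61 0.   0.74 0.04] F [-1.6 -0.2  6.6] w 0.521
[[40,0.0,0.0,0.1,0.0,0.0,0.0],[40,0.0,0.0,0.27,0.0,0.0,0.0],[40,0.0,0.0,0.39,0.0,0.0,0.0],[40,0.0,0.0,0.44,0.0,0.0,0.0],[40,0.0,0.0,0.44,0.0,0.0,0.0],[40,0.0,0.0,0.38,0.0,0.0,0.0],[40,0.0,0.0,0.27,0.0,0.0,0.0],[40,0.0,0.0,0.11,0.0,0.0,0.0]]
```

Call:
move_arm:
  deltas:
    - [40,0,0,-0.12,0,0,0]
    - [40,0,0,-0.33,0,0,0]
    - [40,0,0,-0.46,0,0,0]
    - [40,0,0,-0.52,0,0,0]
    - [40,0,0,-0.53,0,0,0]
    - [40,0,0,-0.46,0,0,0]
    - [40,0,0,-0.32,0,0,0]
    - [40,0,0,-0.12,0,0,0]

```text
time: 13.05
tcp_pos: [0.6007, 0.2891, 0.1212]
tool_rot: [0.59, 0.807, 0.001, 0.001]
wrist_force: [0.3, 0.5, -3.3]
grip_width: 0.526
```

Call:
move_arm:
  deltas:
    - [40,-0.04,-0.03,0.0,0.0,0.0,0.01]
    - [40,-0.11,-0.07,0.0,0.0,0.0,0.01]
    - [40,-0.18,-0.12,0.0,0.0,0.0,0.03]
    - [40,-0.23,-0.16,0.0,0.0,0.0,0.04]
    - [40,-0.29,-0.19,0.0,0.0,0.0,0.04]
    - [40,-0.34,-0.22,0.0,0.0,0.0,0.05]
    - [40,-0.38,-0.25,0.0,0.0,0.0,0.06]
    - [40,-0.41,-0.26,0.0,0.0,0.0,0.06]

```text
time: 13.85
tcp_pos: [0.5731, 0.1964, 0.1195]
tool_rot: [0.603, 0.798, 0.0, 0.0]
wrist_force: [0.3, 0.1, -3.0]
grip_width: 0.526
```

Call:
move_arm:
  deltas:
    - [40,-0.45,-0.28,0.0,0.0,0.0,0.07]
    - [40,-0.46,-0.29,0.0,0.0,0.0,0.07]
    - [40,-0.48,-0.29,0.0,0.0,0.0,0.07]
    - [40,-0.49,-0.3,0.0,0.0,0.0,0.07]
    - [40,-0.49,-0.29,0.0,0.0,0.0,0.07]
    - [40,-0.49,-0.28,0.0,0.0,0.0,0.07]
    - [40,-0.47,-0.27,0.0,0.0,0.0,0.07]
    - [40,-0.46,-0.26,0.0,0.0,0.0,0.07]

```text
time: 14.65
tcp_pos: [0.5229, 0.0269, 0.1197]
tool_rot: [0.626, 0.78, 0.0, 0.0]
wrist_force: [0.3, -0.4, -3.5]
grip_width: 0.526
```

Call:
move_arm:
  deltas:
    - [40,-0.43,-0.23,0.0,0.0,0.0,0.06]
    - [40,-0.4,-0.22,0.0,0.0,0.0,0.06]
    - [40,-0.35,-0.19,0.0,0.0,0.0,0.05]
    - [40,-0.31,-0.16,0.0,0.0,0.0,0.04]
    - [40,-0.25,-0.14,0.0,0.0,0.0,0.04]
    - [40,-0.19,-0.09,0.0,0.0,0.0,0.03]
    - [40,-0.12,-0.06,0.0,0.0,0.0,0.01]
    - [40,-0.04,-0.03,0.0,0.0,0.0,0.01]

```text
time: 15.45
tcp_pos: [0.4969, -0.0627, 0.1194]
tool_rot: [0.638, 0.77, 0.0, 0.0]
wrist_force: [0.1, 0.3, -3.5]
grip_width: 0.524
```

Call:
move_arm:
  deltas:
    - [40,0,0,0.1,0,0,0]
    - [40,0,0,0.27,0,0,0]
    - [40,0,0,0.39,0,0,0]
    - [40,0,0,0.44,0,0,0]
    - [40,0,0,0.44,0,0,0]
    - [40,0,0,0.38,0,0,0]
    - [40,0,0,0.27,0,0,0]
    - [40,0,0,0.11,0,0,0]

```text
time: 16.25
tcp_pos: [0.4965, -0.0619, 0.022]
tool_rot: [0.638, 0.77, -0.0, -0.001]
wrist_force: [0.3, 0.5, -3.0]
grip_width: 0.524
```

```bash
python3 plan.py .4973 -.0625 .018 10.75 40
```

```text
t 16.25 at [ 0.4971 -0.0624  0.0239] yawy 10.7 j [-0.26  0.62  2.03  0.    0.5  -0.44] F [ 0.3  0.5 -3. ] w 0.524
[[40,0.0,0.0,0.01,0.0,0.0,0.0],[40,0.0,0.0,0.01,0.0,0.0,0.0],[40,0.0,0.0,0.03,0.0,0.0,0.0],[40,0.0,0.0,0.02,0.0,0.0,0.0],[40,0.0,0.0,0.03,0.0,0.0,0.0],[40,0.0,0.0,0.02,0.0,0.0,0.0],[40,0.0,0.0,0.02,0.0,0.0,0.0],[40,0.0,0.0,0.01,0.0,0.0,0.0]]
```

Call:
move_arm:
  deltas:
    - [40,0,0,0.01,0,0,0]
    - [40,0,0,0.01,0,0,0]
    - [40,0,0,0.03,0,0,0]
    - [40,0,0,0.02,0,0,0]
    - [40,0,0,0.03,0,0,0]
    - [40,0,0,0.02,0,0,0]
    - [40,0,0,0.02,0,0,0]
    - [40,0,0,0.01,0,0,0]

```text
time: 17.05
tcp_pos: [0.497, -0.0623, 0.0178]
tool_rot: [0.638, 0.77, 0.0, 0.0]
wrist_force: [-2.5, 0.5, 10.7]
grip_width: 0.523
```

Call:
move_arm:
  deltas:
    - [40,0,0,0,0,0,0]
    - [72,0,0,0,0,0,0]
    - [72,0,0,0,0,0,0]
    - [72,0,0,0,0,0,0]
    - [72,0,0,0,0,0,0]
    - [72,0,0,0,0,0,0]
    - [72,0,0,0,0,0,0]
    - [72,0,0,0,0,0,0]

```text
time: 17.85
tcp_pos: [0.4969, -0.0623, 0.0174]
tool_rot: [0.638, 0.77, 0.0, -0.0]
wrist_force: [-0.6, -0.2, 0.5]
grip_width: 0.721
```

```bash
python3 plan.py .4971 -.0624 .13 10.75 72 / .4796 -.322 .13 84.8 72 3
```

```text
t 17.85 at [ 0.4971 -0.0624  0.0179] yawy 10.7 j [-0.26  0.62  2.03  0.    0.49 -0.44] F [-0.6 -0.2  0.5] w 0.721
[[72,0.0,0.0,-0.12,0.0,0.0,0.0],[72,0.0,0.0,-0.32,0.0,0.0,0.0],[72,0.0,0.0,-0.45,0.0,0.0,0.0],[72,0.0,0.0,-0.51,0.0,0.0,0.0],[72,0.0,0.0,-0.52,0.0,0.0,0.0],[72,0.0,0.0,-0.44,0.0,0.0,0.0],[72,0.0,0.0,-0.32,0.0,0.0,0.0],[72,0.0,0.0,-0.12,0.0,0.0,0.0]]
t 17.85 at [ 0.4971 -0.0624  0.1299] yawy 10.7 j [-0.26  0.62  2.03  0.    0.49 -0.44] F [-0.6 -0.2  0.5] w 0.721
[[72,-0.03,-0.01,0.0,0.0,0.0,-0.06],[72,-0.09,-0.02,0.0,0.0,0.0,-0.18],[72,-0.15,-0.04,0.0,0.0,0.0,-0.29],[72,-0.19,-0.07,0.0,0.0,0.0,-0.38],[72,-0.23,-0.08,0.0,0.0,0.0,-0.47],[72,-0.27,-0.11,0.0,0.0,0.0,-0.55],[72,-0.29,-0.14,0.0,0.0,0.0,-0.61],[72,-0.3,-0.18,0.0,0.0,0.0,-0.66]]
[[72,-0.31,-0.21,0.0,0.0,0.0,-0.7],[72,-0.3,-0.23,0.0,0.0,0.0,-0.74],[72,-0.3,-0.27,0.0,0.0,0.0,-0.76],[72,-0.28,-0.3,0.0,0.0,0.0,-0.77],[72,-0.25,-0.32,0.0,0.0,0.0,-0.77],[72,-0.22,-0.33,0.0,0.0,0.0,-0.76],[72,-0.19,-0.34,0.0,0.0,0.0,-0.74],[72,-0.15,-0.34,0.0,0.0,0.0,-0.7]]
[[72,-0.13,-0.32,0.0,0.0,0.0,-0.66],[72,-0.09,-0.31,0.0,0.0,0.0,-0.61],[72,-0.06,-0.28,0.0,0.0,0.0,-0.55],[72,-0.04,-0.25,0.0,0.0,0.0,-0.47],[72,-0.03,-0.2,0.0,0.0,0.0,-0.38],[72,-0.01,-0.15,0.0,0.0,0.0,-0.29],[72,0.0,-0.09,0.0,0.0,0.0,-0.18],[72,-0.01,-0.04,0.0,0.0,0.0,-0.06]]
```

Call:
move_arm:
  deltas:
    - [72,0,0,-0.12,0,0,0]
    - [72,0,0,-0.32,0,0,0]
    - [72,0,0,-0.45,0,0,0]
    - [72,0,0,-0.51,0,0,0]
    - [72,0,0,-0.52,0,0,0]
    - [72,0,0,-0.44,0,0,0]
    - [72,0,0,-0.32,0,0,0]
    - [72,0,0,-0.12,0,0,0]

```text
time: 18.65
tcp_pos: [0.4973, -0.0623, 0.1309]
tool_rot: [0.638, 0.77, 0.0, 0.001]
wrist_force: [-0.1, -0.2, 0.4]
grip_width: 0.72
```

Call:
move_arm:
  deltas:
    - [72,-0.03,-0.01,0.0,0.0,0.0,-0.06]
    - [72,-0.09,-0.02,0.0,0.0,0.0,-0.18]
    - [72,-0.15,-0.04,0.0,0.0,0.0,-0.29]
    - [72,-0.19,-0.07,0.0,0.0,0.0,-0.38]
    - [72,-0.23,-0.08,0.0,0.0,0.0,-0.47]
    - [72,-0.27,-0.11,0.0,0.0,0.0,-0.55]
    - [72,-0.29,-0.14,0.0,0.0,0.0,-0.61]
    - [72,-0.3,-0.18,0.0,0.0,0.0,-0.66]

```text
time: 19.45
tcp_pos: [0.492, -0.1302, 0.1285]
tool_rot: [0.499, 0.867, -0.0, -0.001]
wrist_force: [0.3, -0.4, 0.0]
grip_width: 0.722
```

Call:
move_arm:
  deltas:
    - [72,-0.31,-0.21,0.0,0.0,0.0,-0.7]
    - [72,-0.3,-0.23,0.0,0.0,0.0,-0.74]
    - [72,-0.3,-0.27,0.0,0.0,0.0,-0.76]
    - [72,-0.28,-0.3,0.0,0.0,0.0,-0.77]
    - [72,-0.25,-0.32,0.0,0.0,0.0,-0.77]
    - [72,-0.22,-0.33,0.0,0.0,0.0,-0.76]
    - [72,-0.19,-0.34,0.0,0.0,0.0,-0.74]
    - [72,-0.15,-0.34,0.0,0.0,0.0,-0.7]

```text
time: 20.25
tcp_pos: [0.4832, -0.2553, 0.1284]
tool_rot: [0.21, 0.978, 0.0, -0.001]
wrist_force: [-0.4, 0.1, 0.1]
grip_width: 0.721
```

Call:
move_arm:
  deltas:
    - [72,-0.13,-0.32,0.0,0.0,0.0,-0.66]
    - [72,-0.09,-0.31,0.0,0.0,0.0,-0.61]
    - [72,-0.06,-0.28,0.0,0.0,0.0,-0.55]
    - [72,-0.04,-0.25,0.0,0.0,0.0,-0.47]
    - [72,-0.03,-0.2,0.0,0.0,0.0,-0.38]
    - [72,-0.01,-0.15,0.0,0.0,0.0,-0.29]
    - [72,0.0,-0.09,0.0,0.0,0.0,-0.18]
    - [72,-0.01,-0.04,0.0,0.0,0.0,-0.06]

```text
time: 21.05
tcp_pos: [0.4791, -0.3223, 0.1287]
tool_rot: [0.046, 0.999, 0.0, -0.0]
wrist_force: [0.4, 0.0, -0.4]
grip_width: 0.723
```

```bash
python3 - <<'E'
from seg import *
ims={}
for n in("top","side"):
    im=ctrl.camera(n);ims[n]=im;np.save(f"im_{n}3.npy",im);cv2.imwrite(f"pics/{n}5.png",im[:,:,::-1])
o=np.concatenate([cv2.resize(ims["top"][220:320,260:410],None,fx=2.6,fy=2.6,interpolation=2),cv2.resize(ims["side"][200:300,250:400],None,fx=2.6,fy=2.6,interpolation=2)],1)
cv2.imwrite("pics/z5.png",o[:,:,::-1])
E
python3 plan.py .4796 -.322 .006 84.8 72
```

```text
t 21.15 at [ 0.4798 -0.3222  0.1299] yawy 84.8 j [-0.71  0.52  1.77  0.    0.85 -2.19] F [0.3 0.3 0.2] w 0.720
[[72,0.0,0.0,0.13,0.0,0.0,0.0],[72,0.0,0.0,0.35,0.0,0.0,0.0],[72,0.0,0.0,0.5,0.0,0.0,0.0],[72,0.0,0.0,0.57,0.0,0.0,0.0],[72,0.0,0.0,0.57,0.0,0.0,0.0],[72,0.0,0.0,0.49,0.0,0.0,0.0],[72,0.0,0.0,0.35,0.0,0.0,0.0],[72,0.0,0.0,0.14,0.0,0.0,0.0]]
```

View pics/z5.png

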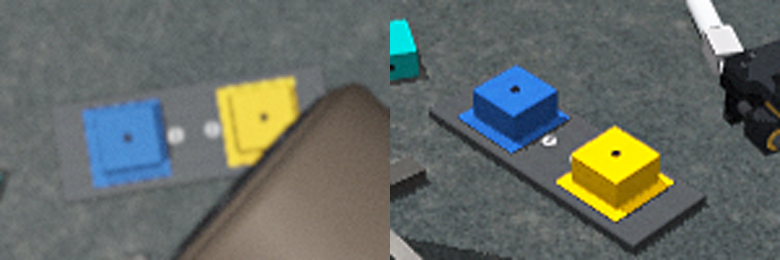

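View pics/side5.png

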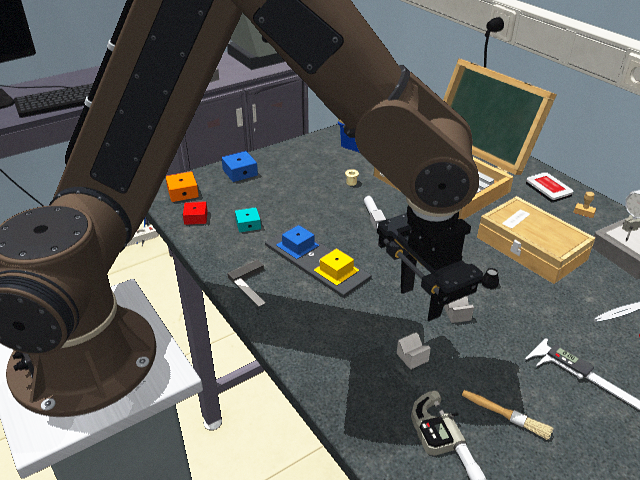

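Call:
move_arm:
  deltas:
    - [72,0,0,0.13,0,0,0]
    - [72,0,0,0.35,0,0,0]
    - [72,0,0,0.5,0,0,0]
    - [72,0,0,0.57,0,0,0]
    - [72,0,0,0.57,0,0,0]
    - [72,0,0,0.49,0,0,0]
    - [72,0,0,0.35,0,0,0]
    - [72,0,0,0.14,0,0,0]

```text
time: 21.95
tcp_pos: [0.4791, -0.3215, 0.004]
tool_rot: [0.046, 0.999, 0.001, -0.001]
wrist_force: [0.2, -0.0, -0.2]
grip_width: 0.715
```

Call:
move_arm:
  deltas:
    - [72,0,0,0,0,0,0]
    - [35,0,0,0,0,0,0]
    - [35,0,0,0,0,0,0]
    - [35,0,0,0,0,0,0]
    - [35,0,0,0,0,0,0]
    - [35,0,0,0,0,0,0]
    - [35,0,0,0,0,0,0]
    - [35,0,0,0,0,0,0]

```text
time: 22.75
tcp_pos: [0.4796, -0.3221, 0.0059]
tool_rot: [0.046, 0.999, -0.0, 0.0]
wrist_force: [-0.8, 1.1, 5.7]
grip_width: 0.435
```

```bash
python3 -c "
from h import *
print(unproj([[298.1,234.6],[336.9,259.2]],.04,'side').round(4))"
python3 plan.py .4798 -.3222 .15 84.8 35 / .4971 -.0624 .15 10.75 35 3
```

```text
[[ 0.477   0.0471  0.04  ]
 [ 0.4978 -0.0656  0.04  ]]
t 22.75 at [ 0.4798 -0.3222  0.0059] yawy 84.8 j [-0.71  0.71  1.85  0.    0.59 -2.19] F [-0.8  1.1  5.7] w 0.435
[[35,0.0,0.0,-0.15,0.0,0.0,0.0],[35,0.0,0.0,-0.41,0.0,0.0,0.0],[35,0.0,0.0,-0.58,0.0,0.0,0.0],[35,0.0,0.0,-0.66,0.0,0.0,0.0],[35,0.0,0.0,-0.66,0.0,0.0,0.0],[35,0.0,0.0,-0.58,0.0,0.0,0.0],[35,0.0,0.0,-0.41,0.0,0.0,0.0],[35,0.0,0.0,-0.15,0.0,0.0,0.0]]
t 22.75 at [ 0.4798 -0.3222  0.1499] yawy 84.8 j [-0.71  0.71  1.85  0.    0.59 -2.19] F [-0.8  1.1  5.7] w 0.435
[[35,0.0,0.03,0.0,0.0,0.0,0.06],[35,0.0,0.1,0.0,0.0,0.0,0.18],[35,0.01,0.15,0.0,0.0,0.0,0.29],[35,0.02,0.2,0.0,0.0,0.0,0.38],[35,0.03,0.25,0.0,0.0,0.0,0.47],[35,0.05,0.28,0.0,0.0,0.0,0.55],[35,0.07,0.31,0.0,0.0,0.0,0.61],[35,0.1,0.34,0.0,0.0,0.0,0.66]]
[[35,0.13,0.35,0.0,0.0,0.0,0.7],[35,0.16,0.35,0.0,0.0,0.0,0.74],[35,0.2,0.35,0.0,0.0,0.0,0.76],[35,0.22,0.34,0.0,0.0,0.0,0.77],[35,0.25,0.31,0.0,0.0,0.0,0.77],[35,0.28,0.3,0.0,0.0,0.0,0.76],[35,0.28,0.26,0.0,0.0,0.0,0.74],[35,0.3,0.23,0.0,0.0,0.0,0.7]]
[[35,0.29,0.19,0.0,0.0,0.0,0.66],[35,0.28,0.16,0.0,0.0,0.0,0.61],[35,0.25,0.13,0.0,0.0,0.0,0.55],[35,0.23,0.09,0.0,0.0,0.0,0.47],[35,0.19,0.07,0.0,0.0,0.0,0.38],[35,0.15,0.05,0.0,0.0,0.0,0.29],[35,0.09,0.03,0.0,0.0,0.0,0.18],[35,0.03,0.0,0.0,0.0,0.0,0.06]]
```

```bash
python3 - <<'E'
from seg import *
t0,s0=np.load("im_top.npy"),np.load("im_side.npy")
t,s=np.load("im_top3.npy"),np.load("im_side3.npy")
def hole(im,c,cam,z,r=5):
    x,y=map(int,np.round(c));w=im[y-r:y+r+1,x-r:x+r+1].astype(float).max(2)
    k=np.clip(np.median(w)-w-25,0,None);Y,X=np.mgrid[y-r:y+r+1,x-r:x+r+1]
    u=((k*X).sum()/k.sum(),(k*Y).sum()/k.sum());return np.round(u,1),unproj(u,z,cam)[0].round(4)
print("before blue",hole(t0,(198,285),"top",.028),hole(s0,(233,191),"side",.028))
print("before yel",hole(t0,(204,215),"top",.028),hole(s0,(289,174),"side",.028))
print("now blue",hole(t,(309,273),"top",.04),hole(s,(298,235),"side",.04))
print("now yel",hole(t,(361,265),"top",.04),hole(s,(337,259),"side",.04))
E
```

```text
before blue (array([197.5, 284. ]), array([0.4452, 0.2916, 0.028 ])) (array([232.3, 190.5]), array([0.4488, 0.2927, 0.028 ]))
before yel (array([202.7, 214.7]), array([0.599 , 0.2892, 0.028 ])) (array([289.7, 175.8]), array([0.5962, 0.2735, 0.028 ]))
now blue (array([308.6, 272.6]), array([0.4759, 0.0509, 0.04  ])) (array([297.7, 233.9]), array([0.4776, 0.0496, 0.04  ]))
now yel (array([361. , 264.6]), array([ 0.4964, -0.062 ,  0.04  ])) (array([336.4, 258.5]), array([ 0.4982, -0.0632,  0.04  ]))
```

Call:
move_arm:
  deltas:
    - [35,0,0,-0.15,0,0,0]
    - [35,0,0,-0.41,0,0,0]
    - [35,0,0,-0.58,0,0,0]
    - [35,0,0,-0.66,0,0,0]
    - [35,0,0,-0.66,0,0,0]
    - [35,0,0,-0.58,0,0,0]
    - [35,0,0,-0.41,0,0,0]
    - [35,0,0,-0.15,0,0,0]

```text
time: 23.55
tcp_pos: [0.4796, -0.3222, 0.1509]
tool_rot: [0.046, 0.999, -0.001, 0.001]
wrist_force: [0.6, 0.5, -3.9]
grip_width: 0.441
```

Call:
move_arm:
  deltas:
    - [35,0.0,0.03,0.0,0.0,0.0,0.06]
    - [35,0.0,0.1,0.0,0.0,0.0,0.18]
    - [35,0.01,0.15,0.0,0.0,0.0,0.29]
    - [35,0.02,0.2,0.0,0.0,0.0,0.38]
    - [35,0.03,0.25,0.0,0.0,0.0,0.47]
    - [35,0.05,0.28,0.0,0.0,0.0,0.55]
    - [35,0.07,0.31,0.0,0.0,0.0,0.61]
    - [35,0.1,0.34,0.0,0.0,0.0,0.66]

```text
time: 24.35
tcp_pos: [0.4835, -0.2537, 0.1482]
tool_rot: [0.214, 0.977, 0.0, -0.001]
wrist_force: [0.4, 0.4, -4.4]
grip_width: 0.44
```

Call:
move_arm:
  deltas:
    - [35,0.13,0.35,0.0,0.0,0.0,0.7]
    - [35,0.16,0.35,0.0,0.0,0.0,0.74]
    - [35,0.2,0.35,0.0,0.0,0.0,0.76]
    - [35,0.22,0.34,0.0,0.0,0.0,0.77]
    - [35,0.25,0.31,0.0,0.0,0.0,0.77]
    - [35,0.28,0.3,0.0,0.0,0.0,0.76]
    - [35,0.28,0.26,0.0,0.0,0.0,0.74]
    - [35,0.3,0.23,0.0,0.0,0.0,0.7]

```text
time: 25.15
tcp_pos: [0.4919, -0.1284, 0.1483]
tool_rot: [0.502, 0.865, -0.0, -0.001]
wrist_force: [-1.0, 0.7, -4.9]
grip_width: 0.439
```

Call:
move_arm:
  deltas:
    - [35,0.29,0.19,0.0,0.0,0.0,0.66]
    - [35,0.28,0.16,0.0,0.0,0.0,0.61]
    - [35,0.25,0.13,0.0,0.0,0.0,0.55]
    - [35,0.23,0.09,0.0,0.0,0.0,0.47]
    - [35,0.19,0.07,0.0,0.0,0.0,0.38]
    - [35,0.15,0.05,0.0,0.0,0.0,0.29]
    - [35,0.09,0.03,0.0,0.0,0.0,0.18]
    - [35,0.03,0.0,0.0,0.0,0.0,0.06]

```text
time: 25.95
tcp_pos: [0.4965, -0.0619, 0.1488]
tool_rot: [0.638, 0.77, -0.0, -0.001]
wrist_force: [0.4, -0.1, -4.3]
grip_width: 0.439
```

```bash
python3 plan.py .4971 -.0625 .052 10.75 35 / .4971 -.0625 .046 10.75 35
```

```text
t 25.95 at [ 0.4969 -0.0625  0.1499] yawy 10.7 j [-0.26  0.4   1.93  0.    0.81 -0.44] F [ 0.4 -0.1 -4.3] w 0.439
[[35,0.0,0.0,0.11,0.0,0.0,0.0],[35,0.0,0.0,0.27,0.0,0.0,0.0],[35,0.0,0.0,0.39,0.0,0.0,0.0],[35,0.0,0.0,0.45,0.0,0.0,0.0],[35,0.0,0.0,0.45,0.0,0.0,0.0],[35,0.0,0.0,0.4,0.0,0.0,0.0],[35,0.0,0.0,0.27,0.0,0.0,0.0],[35,0.0,0.0,0.11,0.0,0.0,0.0]]
t 25.95 at [ 0.4969 -0.0625  0.0519] yawy 10.7 j [-0.26  0.4   1.93  0.    0.81 -0.44] F [ 0.4 -0.1 -4.3] w 0.439
[[35,0.0,0.0,0.01,0.0,0.0,0.0],[35,0.0,0.0,0.01,0.0,0.0,0.0],[35,0.0,0.0,0.03,0.0,0.0,0.0],[35,0.0,0.0,0.02,0.0,0.0,0.0],[35,0.0,0.0,0.03,0.0,0.0,0.0],[35,0.0,0.0,0.02,0.0,0.0,0.0],[35,0.0,0.0,0.02,0.0,0.0,0.0],[35,0.0,0.0,0.01,0.0,0.0,0.0]]
```

Call:
move_arm:
  deltas:
    - [35,0,0,0.11,0,0,0]
    - [35,0,0,0.27,0,0,0]
    - [35,0,0,0.39,0,0,0]
    - [35,0,0,0.45,0,0,0]
    - [35,0,0,0.45,0,0,0]
    - [35,0,0,0.4,0,0,0]
    - [35,0,0,0.27,0,0,0]
    - [35,0,0,0.11,0,0,0]

```text
time: 26.75
tcp_pos: [0.4962, -0.0624, 0.05]
tool_rot: [0.638, 0.77, -0.0, -0.001]
wrist_force: [0.4, -0.1, -4.4]
grip_width: 0.438
```

Call:
move_arm:
  deltas:
    - [35,0,0,0.01,0,0,0]
    - [35,0,0,0.01,0,0,0]
    - [35,0,0,0.03,0,0,0]
    - [35,0,0,0.02,0,0,0]
    - [35,0,0,0.03,0,0,0]
    - [35,0,0,0.02,0,0,0]
    - [35,0,0,0.02,0,0,0]
    - [35,0,0,0.01,0,0,0]

```text
time: 27.55
tcp_pos: [0.4968, -0.0623, 0.0458]
tool_rot: [0.638, 0.77, 0.0, 0.0]
wrist_force: [-3.1, 0.7, 10.4]
grip_width: 0.44
```

```bash
python3 plan.py .4969 -.0625 .16 10.75 66
```

```text
t 27.55 at [ 0.4969 -0.0625  0.0459] yawy 10.7 j [-0.26  0.57  2.02  0.    0.55 -0.44] F [-3.1  0.7 10.4] w 0.440
[[66,0.0,0.0,-0.12,0.0,0.0,0.0],[66,0.0,0.0,-0.33,0.0,0.0,0.0],[66,0.0,0.0,-0.45,0.0,0.0,0.0],[66,0.0,0.0,-0.53,0.0,0.0,0.0],[66,0.0,0.0,-0.52,0.0,0.0,0.0],[66,0.0,0.0,-0.46,0.0,0.0,0.0],[66,0.0,0.0,-0.32,0.0,0.0,0.0],[66,0.0,0.0,-0.12,0.0,0.0,0.0]]
```

Call:
move_arm:
  deltas:
    - [35,0,0,0,0,0,0]
    - [66,0,0,0,0,0,0]
    - [66,0,0,0,0,0,0]
    - [66,0,0,0,0,0,0]
    - [66,0,0,0,0,0,0]
    - [66,0,0,0,0,0,0]
    - [66,0,0,0,0,0,0]
    - [66,0,0,0,0,0,0]

```text
time: 28.35
tcp_pos: [0.4968, -0.0623, 0.0454]
tool_rot: [0.638, 0.77, 0.0, -0.0]
wrist_force: [0.6, 1.1, -0.1]
grip_width: 0.66
```

Call:
move_arm:
  deltas:
    - [66,0,0,-0.12,0,0,0]
    - [66,0,0,-0.33,0,0,0]
    - [66,0,0,-0.45,0,0,0]
    - [66,0,0,-0.53,0,0,0]
    - [66,0,0,-0.52,0,0,0]
    - [66,0,0,-0.46,0,0,0]
    - [66,0,0,-0.32,0,0,0]
    - [66,0,0,-0.12,0,0,0]

```text
time: 29.15
tcp_pos: [0.4971, -0.0624, 0.1609]
tool_rot: [0.638, 0.77, 0.0, 0.001]
wrist_force: [0.6, 0.3, -0.2]
grip_width: 0.66
```

```bash
python3 plan.py .6227 -.2872 .13 66.3 72 3 / .6227 -.2872 .006 66.3 72
```

```text
t 29.15 at [ 0.4969 -0.0625  0.1599] yawy 10.7 j [-0.26  0.38  1.92  0.    0.83 -0.44] F [ 0.6  0.3 -0.2] w 0.660
[[72,-0.03,0.01,0.0,0.0,0.0,-0.05],[72,-0.09,0.03,0.01,0.0,0.0,-0.13],[72,-0.14,0.04,0.02,0.0,0.0,-0.22],[72,-0.2,0.06,0.03,0.0,0.0,-0.29],[72,-0.23,0.06,0.02,0.0,0.0,-0.35],[72,-0.28,0.06,0.04,0.0,0.0,-0.41],[72,-0.31,0.05,0.03,0.0,0.0,-0.45],[72,-0.35,0.05,0.04,0.0,0.0,-0.5]]
[[72,-0.36,0.02,0.05,0.0,0.0,-0.53],[72,-0.39,0.01,0.04,0.0,0.0,-0.55],[72,-0.39,-0.02,0.05,0.0,0.0,-0.57],[72,-0.4,-0.04,0.04,0.0,0.0,-0.58],[72,-0.4,-0.06,0.05,0.0,0.0,-0.58],[72,-0.39,-0.09,0.05,0.0,0.0,-0.57],[72,-0.37,-0.11,0.04,0.0,0.0,-0.55],[72,-0.34,-0.12,0.04,0.0,0.0,-0.53]]
[[72,-0.32,-0.13,0.04,0.0,0.0,-0.49],[72,-0.29,-0.14,0.04,0.0,0.0,-0.46],[72,-0.25,-0.14,0.03,0.0,0.0,-0.41],[72,-0.21,-0.12,0.03,0.0,0.0,-0.35],[72,-0.17,-0.11,0.03,0.0,0.0,-0.29],[72,-0.12,-0.08,0.01,0.0,0.0,-0.22],[72,-0.08,-0.06,0.01,0.0,0.0,-0.13],[72,-0.02,-0.02,0.01,0.0,0.0,-0.05]]
t 29.15 at [ 0.6226 -0.2872  0.1299] yawy 66.3 j [-0.26  0.38  1.92  0.    0.83 -0.44] F [ 0.6  0.3 -0.2] w 0.660
[[72,0.0,0.0,0.13,0.0,0.0,0.0],[72,0.0,0.0,0.35,0.0,0.0,0.0],[72,0.0,0.0,0.5,0.0,0.0,0.0],[72,0.0,0.0,0.57,0.0,0.0,0.0],[72,0.0,0.0,0.57,0.0,0.0,0.0],[72,0.0,0.0,0.49,0.0,0.0,0.0],[72,0.0,0.0,0.35,0.0,0.0,0.0],[72,0.0,0.0,0.14,0.0,0.0,0.0]]
```

Call:
move_arm:
  deltas:
    - [72,-0.03,0.01,0.0,0.0,0.0,-0.05]
    - [72,-0.09,0.03,0.01,0.0,0.0,-0.13]
    - [72,-0.14,0.04,0.02,0.0,0.0,-0.22]
    - [72,-0.2,0.06,0.03,0.0,0.0,-0.29]
    - [72,-0.23,0.06,0.02,0.0,0.0,-0.35]
    - [72,-0.28,0.06,0.04,0.0,0.0,-0.41]
    - [72,-0.31,0.05,0.03,0.0,0.0,-0.45]
    - [72,-0.35,0.05,0.04,0.0,0.0,-0.5]

```text
time: 29.95
tcp_pos: [0.5294, -0.1212, 0.1508]
tool_rot: [0.535, 0.845, -0.0, -0.001]
wrist_force: [-0.1, 0.2, 0.4]
grip_width: 0.723
```

Call:
move_arm:
  deltas:
    - [72,-0.36,0.02,0.05,0.0,0.0,-0.53]
    - [72,-0.39,0.01,0.04,0.0,0.0,-0.55]
    - [72,-0.39,-0.02,0.05,0.0,0.0,-0.57]
    - [72,-0.4,-0.04,0.04,0.0,0.0,-0.58]
    - [72,-0.4,-0.06,0.05,0.0,0.0,-0.58]
    - [72,-0.39,-0.09,0.05,0.0,0.0,-0.57]
    - [72,-0.37,-0.11,0.04,0.0,0.0,-0.55]
    - [72,-0.34,-0.12,0.04,0.0,0.0,-0.53]

```text
time: 30.75
tcp_pos: [0.5898, -0.2296, 0.136]
tool_rot: [0.325, 0.946, 0.0, -0.001]
wrist_force: [-0.5, -0.1, -0.7]
grip_width: 0.718
```

Call:
move_arm:
  deltas:
    - [72,-0.32,-0.13,0.04,0.0,0.0,-0.49]
    - [72,-0.29,-0.14,0.04,0.0,0.0,-0.46]
    - [72,-0.25,-0.14,0.03,0.0,0.0,-0.41]
    - [72,-0.21,-0.12,0.03,0.0,0.0,-0.35]
    - [72,-0.17,-0.11,0.03,0.0,0.0,-0.29]
    - [72,-0.12,-0.08,0.01,0.0,0.0,-0.22]
    - [72,-0.08,-0.06,0.01,0.0,0.0,-0.13]
    - [72,-0.02,-0.02,0.01,0.0,0.0,-0.05]

```text
time: 31.55
tcp_pos: [0.6223, -0.2874, 0.1288]
tool_rot: [0.205, 0.979, 0.0, -0.0]
wrist_force: [0.0, -0.6, -0.3]
grip_width: 0.717
```

```bash
python3 - <<'E'
from seg import *
ims={}
for n in("top","side"):
    im=ctrl.camera(n);ims[n]=im;np.save(f"im_{n}4.npy",im);cv2.imwrite(f"pics/{n}6.png",im[:,:,::-1])
print(ctrl.read_state()["tcp_pos"])
E
```

```text
[ 0.62222041 -0.28704665  0.1291426 ]
```

View pics/side6.png

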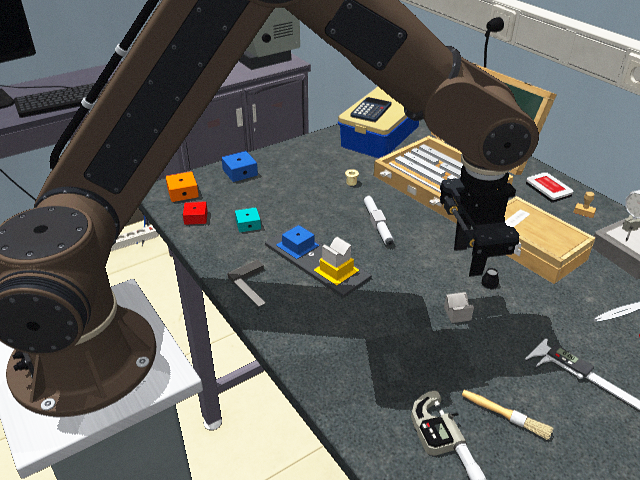

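Call:
move_arm:
  deltas:
    - [72,0,0,0.13,0,0,0]
    - [72,0,0,0.35,0,0,0]
    - [72,0,0,0.5,0,0,0]
    - [72,0,0,0.57,0,0,0]
    - [72,0,0,0.57,0,0,0]
    - [72,0,0,0.49,0,0,0]
    - [72,0,0,0.35,0,0,0]
    - [72,0,0,0.14,0,0,0]

```text
time: 32.45
tcp_pos: [0.6216, -0.2866, 0.0033]
tool_rot: [0.206, 0.979, 0.0, -0.001]
wrist_force: [-0.1, 0.1, 0.6]
grip_width: 0.722
```

Call:
move_arm:
  deltas:
    - [72,0,0,0,0,0,0]
    - [35,0,0,0,0,0,0]
    - [35,0,0,0,0,0,0]
    - [35,0,0,0,0,0,0]
    - [35,0,0,0,0,0,0]
    - [35,0,0,0,0,0,0]
    - [35,0,0,0,0,0,0]
    - [35,0,0,0,0,0,0]

```text
time: 33.25
tcp_pos: [0.6226, -0.2872, 0.006]
tool_rot: [0.206, 0.979, -0.0, 0.0]
wrist_force: [-0.7, 0.5, 5.5]
grip_width: 0.44
```

```bash
python3 plan.py .6226 -.2872 .17 66.3 35 / .4762 .0508 .17 10.75 35 3 / .4762 .0508 .052 10.75 35/ .4762 .0508 .046 10.75 35
```

```text
t 33.25 at [ 0.6226 -0.2872  0.0059] yawy 66.3 j [-0.53  0.81  1.56  0.    0.78 -1.69] F [-0.7  0.5  5.5] w 0.440
[[35,0.0,0.0,-0.18,0.0,0.0,0.0],[35,0.0,0.0,-0.46,0.0,0.0,0.0],[35,0.0,0.0,-0.66,0.0,0.0,0.0],[35,0.0,0.0,-0.75,0.0,0.0,0.0],[35,0.0,0.0,-0.75,0.0,0.0,0.0],[35,0.0,0.0,-0.66,0.0,0.0,0.0],[35,0.0,0.0,-0.47,0.0,0.0,0.0],[35,0.0,0.0,-0.17,0.0,0.0,0.0]]
t 33.25 at [ 0.6226 -0.2872  0.1699] yawy 66.3 j [-0.53  0.81  1.56  0.    0.78 -1.69] F [-0.7  0.5  5.5] w 0.440
[[35,0.03,0.03,0.0,0.0,0.0,0.05],[35,0.1,0.09,0.0,0.0,0.0,0.13],[35,0.16,0.15,0.0,0.0,0.0,0.22],[35,0.22,0.18,0.0,0.0,0.0,0.29],[35,0.27,0.22,0.0,0.0,0.0,0.35],[35,0.33,0.24,0.0,0.0,0.0,0.41],[35,0.38,0.26,0.0,0.0,0.0,0.45],[35,0.42,0.26,0.0,0.0,0.0,0.5]]
[[35,0.46,0.25,0.0,0.0,0.0,0.53],[35,0.5,0.23,0.0,0.0,0.0,0.55],[35,0.52,0.22,0.0,0.0,0.0,0.57],[35,0.55,0.18,0.0,0.0,0.0,0.58],[35,0.55,0.15,0.0,0.0,0.0,0.58],[35,0.56,0.11,0.0,0.0,0.0,0.57],[35,0.54,0.08,0.0,0.0,0.0,0.55],[35,0.52,0.05,0.0,0.0,0.0,0.53]]
[[35,0.5,0.01,0.0,0.0,0.0,0.5],[35,0.45,-0.01,0.0,0.0,0.0,0.45],[35,0.41,-0.03,0.0,0.0,0.0,0.41],[35,0.35,-0.
[... 159 characters left out ...]
25 at [0.4764 0.0509 0.1699] yawy 10.7 j [-0.53  0.81  1.56  0.    0.78 -1.69] F [-0.7  0.5  5.5] w 0.440
[[35,0.0,0.0,0.13,0.0,0.0,0.0],[35,0.0,0.0,0.33,0.0,0.0,0.0],[35,0.0,0.0,0.47,0.0,0.0,0.0],[35,0.0,0.0,0.54,0.0,0.0,0.0],[35,0.0,0.0,0.54,0.0,0.0,0.0],[35,0.0,0.0,0.48,0.0,0.0,0.0],[35,0.0,0.0,0.33,0.0,0.0,0.0],[35,0.0,0.0,0.13,0.0,0.0,0.0]]
t 33.25 at [0.4764 0.0509 0.0519] yawy 10.7 j [-0.53  0.81  1.56  0.    0.78 -1.69] F [-0.7  0.5  5.5] w 0.440
[[35,0.0,0.0,0.01,0.0,0.0,0.0],[35,0.0,0.0,0.01,0.0,0.0,0.0],[35,0.0,0.0,0.03,0.0,0.0,0.0],[35,0.0,0.0,0.02,0.0,0.0,0.0],[35,0.0,0.0,0.03,0.0,0.0,0.0],[35,0.0,0.0,0.02,0.0,0.0,0.0],[35,0.0,0.0,0.02,0.0,0.0,0.0],[35,0.0,0.0,0.01,0.0,0.0,0.0]]
```

Call:
move_arm:
  deltas:
    - [35,0,0,-0.18,0,0,0]
    - [35,0,0,-0.46,0,0,0]
    - [35,0,0,-0.66,0,0,0]
    - [35,0,0,-0.75,0,0,0]
    - [35,0,0,-0.75,0,0,0]
    - [35,0,0,-0.66,0,0,0]
    - [35,0,0,-0.47,0,0,0]
    - [35,0,0,-0.17,0,0,0]

```text
time: 34.05
tcp_pos: [0.6226, -0.2873, 0.1714]
tool_rot: [0.206, 0.979, -0.0, 0.001]
wrist_force: [1.1, 0.5, -4.0]
grip_width: 0.441
```

Call:
move_arm:
  deltas:
    - [35,0.03,0.03,0.0,0.0,0.0,0.05]
    - [35,0.1,0.09,0.0,0.0,0.0,0.13]
    - [35,0.16,0.15,0.0,0.0,0.0,0.22]
    - [35,0.22,0.18,0.0,0.0,0.0,0.29]
    - [35,0.27,0.22,0.0,0.0,0.0,0.35]
    - [35,0.33,0.24,0.0,0.0,0.0,0.41]
    - [35,0.38,0.26,0.0,0.0,0.0,0.45]
    - [35,0.42,0.26,0.0,0.0,0.0,0.5]

```text
time: 34.85
tcp_pos: [0.5834, -0.1982, 0.1679]
tool_rot: [0.328, 0.945, 0.0, -0.001]
wrist_force: [-0.9, 0.1, -3.5]
grip_width: 0.439
```

Call:
move_arm:
  deltas:
    - [35,0.46,0.25,0.0,0.0,0.0,0.53]
    - [35,0.5,0.23,0.0,0.0,0.0,0.55]
    - [35,0.52,0.22,0.0,0.0,0.0,0.57]
    - [35,0.55,0.18,0.0,0.0,0.0,0.58]
    - [35,0.55,0.15,0.0,0.0,0.0,0.58]
    - [35,0.56,0.11,0.0,0.0,0.0,0.57]
    - [35,0.54,0.08,0.0,0.0,0.0,0.55]
    - [35,0.52,0.05,0.0,0.0,0.0,0.53]

```text
time: 35.65
tcp_pos: [0.5129, -0.0355, 0.1683]
tool_rot: [0.538, 0.843, -0.0, -0.001]
wrist_force: [-0.2, -0.4, -3.1]
grip_width: 0.439
```

Call:
move_arm:
  deltas:
    - [35,0.5,0.01,0.0,0.0,0.0,0.5]
    - [35,0.45,-0.01,0.0,0.0,0.0,0.45]
    - [35,0.41,-0.03,0.0,0.0,0.0,0.41]
    - [35,0.35,-0.04,0.0,0.0,0.0,0.35]
    - [35,0.28,-0.04,0.0,0.0,0.0,0.29]
    - [35,0.21,-0.04,0.0,0.0,0.0,0.22]
    - [35,0.13,-0.02,0.0,0.0,0.0,0.13]
    - [35,0.05,-0.01,0.0,0.0,0.0,0.05]

```text
time: 36.45
tcp_pos: [0.4757, 0.0515, 0.1689]
tool_rot: [0.638, 0.77, -0.0, -0.001]
wrist_force: [-1.4, 0.3, -3.4]
grip_width: 0.437
```

Call:
move_arm:
  deltas:
    - [35,0,0,0.13,0,0,0]
    - [35,0,0,0.33,0,0,0]
    - [35,0,0,0.47,0,0,0]
    - [35,0,0,0.54,0,0,0]
    - [35,0,0,0.54,0,0,0]
    - [35,0,0,0.48,0,0,0]
    - [35,0,0,0.33,0,0,0]
    - [35,0,0,0.13,0,0,0]

```text
time: 37.25
tcp_pos: [0.4758, 0.0507, 0.0499]
tool_rot: [0.638, 0.77, -0.001, -0.001]
wrist_force: [0.1, 0.5, -2.9]
grip_width: 0.441
```

Call:
move_arm:
  deltas:
    - [35,0,0,0.01,0,0,0]
    - [35,0,0,0.01,0,0,0]
    - [35,0,0,0.03,0,0,0]
    - [35,0,0,0.02,0,0,0]
    - [35,0,0,0.03,0,0,0]
    - [35,0,0,0.02,0,0,0]
    - [35,0,0,0.02,0,0,0]
    - [35,0,0,0.01,0,0,0]

```text
time: 38.05
tcp_pos: [0.4763, 0.0511, 0.0459]
tool_rot: [0.638, 0.77, 0.0, 0.0]
wrist_force: [-3.2, 0.1, 12.6]
grip_width: 0.439
```

```bash
python3 plan.py .4764 .0509 .16 10.75 66
```

```text
t 38.05 at [0.4764 0.0509 0.0459] yawy 10.7 j [-0.03  0.55  2.07  0.    0.52 -0.22] F [-3.2  0.1 12.6] w 0.439
[[66,0.0,0.0,-0.12,0.0,0.0,0.0],[66,0.0,0.0,-0.33,0.0,0.0,0.0],[66,0.0,0.0,-0.45,0.0,0.0,0.0],[66,0.0,0.0,-0.53,0.0,0.0,0.0],[66,0.0,0.0,-0.52,0.0,0.0,0.0],[66,0.0,0.0,-0.46,0.0,0.0,0.0],[66,0.0,0.0,-0.32,0.0,0.0,0.0],[66,0.0,0.0,-0.12,0.0,0.0,0.0]]
```

Call:
move_arm:
  deltas:
    - [35,0,0,0,0,0,0]
    - [66,0,0,0,0,0,0]
    - [66,0,0,0,0,0,0]
    - [66,0,0,0,0,0,0]
    - [66,0,0,0,0,0,0]
    - [66,0,0,0,0,0,0]
    - [66,0,0,0,0,0,0]
    - [66,0,0,0,0,0,0]

```text
time: 38.85
tcp_pos: [0.4763, 0.0511, 0.0454]
tool_rot: [0.638, 0.77, 0.0, -0.0]
wrist_force: [-0.1, -0.3, 1.1]
grip_width: 0.659
```

Call:
move_arm:
  deltas:
    - [66,0,0,-0.12,0,0,0]
    - [66,0,0,-0.33,0,0,0]
    - [66,0,0,-0.45,0,0,0]
    - [66,0,0,-0.53,0,0,0]
    - [66,0,0,-0.52,0,0,0]
    - [66,0,0,-0.46,0,0,0]
    - [66,0,0,-0.32,0,0,0]
    - [66,0,0,-0.12,0,0,0]

```text
time: 39.65
tcp_pos: [0.4766, 0.0511, 0.1609]
tool_rot: [0.638, 0.77, 0.001, 0.001]
wrist_force: [-0.0, -0.0, -0.9]
grip_width: 0.655
```

```bash
python3 - <<'E'
from seg import *
top=np.load("im_top.npy");side=np.load("im_side.npy")
ms={"top":grey(top,(322,187)),"side":grey(side,(379,221))}
for P in(shaft(),shaft()[:2]):
  for cams in(("top",),("side",),("top","side")):
    q,f=fit(P,{c:ms[c] for c in cams},(.676,.03,[-.38]));print(cams,q.round(4),np.rad2deg(q[2]).round(1),round(f,3))
q=np.array([.6765,.0300,-.378])
out=[]
for c,im,(x0,y0,x1,y1) in(("top",top,(280,160,370,215)),("side",side,(350,185,410,250))):
    z=cv2.resize(im[y0:y1,x0:x1],None,fx=6,fy=6,interpolation=cv2.INTER_CUBIC)
    c_,s_=np.cos(q[2]),np.sin(q[2]);R=np.array([[c_,-s_,0],[s_,c_,0],[0,0,1]])
    for P in shaft():
        uv=(proj(P@R.T+[q[0],q[1],0],c)+.5-[x0,y0])*6
        cv2.polylines(z,[cv2.convexHull(uv.astype(np.int32))],True,(255,0,0),1)
    z=z[:400];z=np.pad(z,((0,400-z.shape[0]),(0,0),(0,0)));out.append(z)
o=np.concatenate(out,1);o=o[:,:];print(o.shape);cv2.imwrite("pics/sh.png",cv2.resize(o,(800,int(400*800/o.shape[1])))[:,:,::-1])
E
```

```text
('top',) [ 0.6752  0.0273 -0.3738] -21.4 0.132
('side',) [ 0.6805  0.0352 -0.3822] -21.9 0.241
('top', 'side') [ 0.6771  0.0303 -0.3795] -21.7 0.419
('top',) [ 0.6752  0.0276 -0.3691] -21.1 0.092
('side',) [ 0.6789  0.0321 -0.3841] -22.0 0.217
('top', 'side') [ 0.6767  0.029  -0.3769] -21.6 0.351
(400, 900, 3)
```

View pics/sh.png

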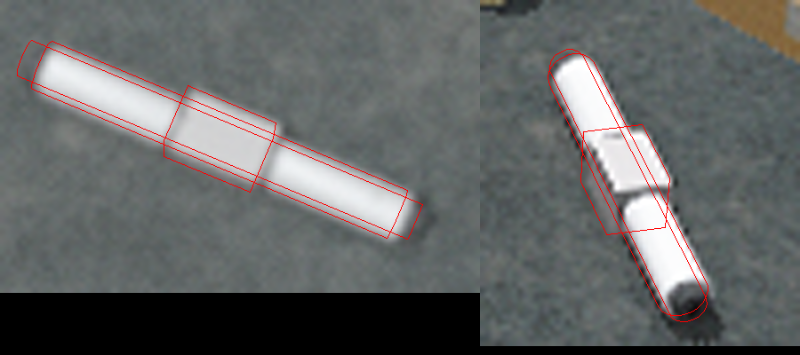

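```bash
python3 - <<'E'
from seg import *
for n in("top","side"):
    im=ctrl.camera(n);np.save(f"im_{n}5.npy",im);cv2.imwrite(f"pics/{n}7.png",im[:,:,::-1])
E
python3 plan.py .676 .028 .12 -21.5 60 / .676 .028 .006 -21.5 60
```

```text
t 39.75 at [0.4764 0.0509 0.1599] yawy 10.7 j [-0.03  0.36  1.97  0.    0.81 -0.22] F [0.3 0.1 0.7] w 0.660
[[60,-0.02,0.05,0.01,0.0,0.0,0.06],[60,-0.04,0.16,0.03,0.0,0.0,0.17],[60,-0.07,0.23,0.05,0.0,0.0,0.27],[60,-0.08,0.32,0.07,0.0,0.0,0.34],[60,-0.08,0.37,0.07,0.0,0.0,0.41],[60,-0.07,0.42,0.09,0.0,0.0,0.45],[60,-0.06,0.45,0.09,0.0,0.0,0.49],[60,-0.03,0.46,0.09,0.0,0.0,0.5]]
[[60,-0.01,0.47,0.09,0.0,0.0,0.5],[60,0.01,0.46,0.09,0.0,0.0,0.48],[60,0.04,0.42,0.09,0.0,0.0,0.46],[60,0.05,0.38,0.07,0.0,0.0,0.41],[60,0.05,0.31,0.07,0.0,0.0,0.34],[60,0.05,0.25,0.04,0.0,0.0,0.26],[60,0.04,0.15,0.04,0.0,0.0,0.17],[60,0.01,0.05,0.01,0.0,0.0,0.06]]
t 39.75 at [0.6758 0.0279 0.1199] yawy -21.5 j [-0.03  0.36  1.97  0.    0.81 -0.22] F [0.3 0.1 0.7] w 0.660
[[60,0.0,0.0,0.12,0.0,0.0,0.0],[60,0.0,0.0,0.32,0.0,0.0,0.0],[60,0.0,0.0,0.46,0.0,0.0,0.0],[60,0.0,0.0,0.52,0.0,0.0,0.0],[60,0.0,0.0,0.53,0.0,0.0,0.0],[60,0.0,0.0,0.45,0.0,0.0,0.0],[60,0.0,0.0,0.33,0.0,0.0,0.0],[60,0.0,0.0,0.12,0.0,0.0,0.0]]
```

View pics/side7.png

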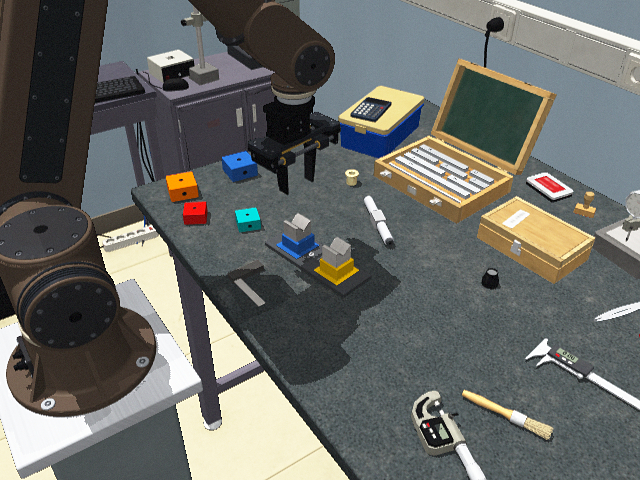

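Call:
move_arm:
  deltas:
    - [60,-0.02,0.05,0.01,0.0,0.0,0.06]
    - [60,-0.04,0.16,0.03,0.0,0.0,0.17]
    - [60,-0.07,0.23,0.05,0.0,0.0,0.27]
    - [60,-0.08,0.32,0.07,0.0,0.0,0.34]
    - [60,-0.08,0.37,0.07,0.0,0.0,0.41]
    - [60,-0.07,0.42,0.09,0.0,0.0,0.45]
    - [60,-0.06,0.45,0.09,0.0,0.0,0.49]
    - [60,-0.03,0.46,0.09,0.0,0.0,0.5]

```text
time: 40.55
tcp_pos: [0.5772, 0.0395, 0.1384]
tool_rot: [0.741, 0.672, -0.0, -0.0]
wrist_force: [0.3, -0.0, 0.1]
grip_width: 0.601
```

Call:
move_arm:
  deltas:
    - [60,-0.01,0.47,0.09,0.0,0.0,0.5]
    - [60,0.01,0.46,0.09,0.0,0.0,0.48]
    - [60,0.04,0.42,0.09,0.0,0.0,0.46]
    - [60,0.05,0.38,0.07,0.0,0.0,0.41]
    - [60,0.05,0.31,0.07,0.0,0.0,0.34]
    - [60,0.05,0.25,0.04,0.0,0.0,0.26]
    - [60,0.04,0.15,0.04,0.0,0.0,0.17]
    - [60,0.01,0.05,0.01,0.0,0.0,0.06]

```text
time: 41.35
tcp_pos: [0.676, 0.0279, 0.1188]
tool_rot: [0.827, 0.562, -0.0, -0.0]
wrist_force: [-0.8, 0.9, 0.1]
grip_width: 0.601
```

Call:
move_arm:
  deltas:
    - [60,0,0,0.12,0,0,0]
    - [60,0,0,0.32,0,0,0]
    - [60,0,0,0.46,0,0,0]
    - [60,0,0,0.52,0,0,0]
    - [60,0,0,0.53,0,0,0]
    - [60,0,0,0.45,0,0,0]
    - [60,0,0,0.33,0,0,0]
    - [60,0,0,0.12,0,0,0]

```text
time: 42.15
tcp_pos: [0.6747, 0.028, 0.0037]
tool_rot: [0.827, 0.563, -0.001, -0.001]
wrist_force: [0.4, 0.1, -0.3]
grip_width: 0.598
```

Call:
move_arm:
  deltas:
    - [60,0,0,0,0,0,0]
    - [18,0,0,0,0,0,0]
    - [18,0,0,0,0,0,0]
    - [18,0,0,0,0,0,0]
    - [18,0,0,0,0,0,0]
    - [18,0,0,0,0,0,0]
    - [18,0,0,0,0,0,0]
    - [18,0,0,0,0,0,0]

```text
time: 42.95
tcp_pos: [0.6758, 0.028, 0.0058]
tool_rot: [0.827, 0.563, 0.0, 0.0]
wrist_force: [-1.7, 0.1, 5.3]
grip_width: 0.27
```

```bash
python3 plan.py .6758 .0279 .16 -21.5 18 / .4867 -.0058 .16 10.75 18 2
```

```text
t 42.95 at [0.6758 0.0279 0.0059] yawy -21.5 j [-0.06  0.8   1.58  0.    0.76  0.32] F [-1.7  0.1  5.3] w 0.270
[[18,0.0,0.0,-0.17,0.0,0.0,0.0],[18,0.0,0.0,-0.43,0.0,0.0,0.0],[18,0.0,0.0,-0.62,0.0,0.0,0.0],[18,0.0,0.0,-0.71,0.0,0.0,0.0],[18,0.0,0.0,-0.7,0.0,0.0,0.0],[18,0.0,0.0,-0.62,0.0,0.0,0.0],[18,0.0,0.0,-0.44,0.0,0.0,0.0],[18,0.0,0.0,-0.16,0.0,0.0,0.0]]
t 42.95 at [0.6758 0.0279 0.1599] yawy -21.5 j [-0.06  0.8   1.58  0.    0.76  0.32] F [-1.7  0.1  5.3] w 0.270
[[18,-0.03,-0.05,0.0,0.0,0.0,-0.06],[18,-0.08,-0.13,0.0,0.0,0.0,-0.17],[18,-0.12,-0.2,0.0,0.0,0.0,-0.27],[18,-0.14,-0.27,0.0,0.0,0.0,-0.34],[18,-0.17,-0.33,0.0,0.0,0.0,-0.41],[18,-0.16,-0.37,0.0,0.0,0.0,-0.45],[18,-0.16,-0.4,0.0,0.0,0.0,-0.48],[18,-0.14,-0.42,0.0,0.0,0.0,-0.51]]
[[18,-0.12,-0.44,0.0,0.0,0.0,-0.5],[18,-0.09,-0.42,0.0,0.0,0.0,-0.48],[18,-0.07,-0.4,0.0,0.0,0.0,-0.45],[18,-0.05,-0.36,0.0,0.0,0.0,-0.41],[18,-0.02,-0.31,0.0,0.0,0.0,-0.34],[18,-0.01,-0.23,0.0,0.0,0.0,-0.27],[18,0.0,-0.16,0.0,0.0,0.0,-0.17],[18,0.0,-0.05,0.0,0.0,0.0,-0.06]]
```

Call:
move_arm:
  deltas:
    - [18,0,0,-0.17,0,0,0]
    - [18,0,0,-0.43,0,0,0]
    - [18,0,0,-0.62,0,0,0]
    - [18,0,0,-0.71,0,0,0]
    - [18,0,0,-0.7,0,0,0]
    - [18,0,0,-0.62,0,0,0]
    - [18,0,0,-0.44,0,0,0]
    - [18,0,0,-0.16,0,0,0]

```text
time: 43.75
tcp_pos: [0.6762, 0.028, 0.1624]
tool_rot: [0.827, 0.563, 0.001, 0.001]
wrist_force: [1.0, 0.2, -4.0]
grip_width: 0.275
```

Call:
move_arm:
  deltas:
    - [18,-0.03,-0.05,0.0,0.0,0.0,-0.06]
    - [18,-0.08,-0.13,0.0,0.0,0.0,-0.17]
    - [18,-0.12,-0.2,0.0,0.0,0.0,-0.27]
    - [18,-0.14,-0.27,0.0,0.0,0.0,-0.34]
    - [18,-0.17,-0.33,0.0,0.0,0.0,-0.41]
    - [18,-0.16,-0.37,0.0,0.0,0.0,-0.45]
    - [18,-0.16,-0.4,0.0,0.0,0.0,-0.48]
    - [18,-0.14,-0.42,0.0,0.0,0.0,-0.51]

```text
time: 44.55
tcp_pos: [0.5796, 0.0111, 0.1582]
tool_rot: [0.738, 0.674, -0.001, -0.001]
wrist_force: [-0.8, 0.3, -3.5]
grip_width: 0.274
```

Call:
move_arm:
  deltas:
    - [18,-0.12,-0.44,0.0,0.0,0.0,-0.5]
    - [18,-0.09,-0.42,0.0,0.0,0.0,-0.48]
    - [18,-0.07,-0.4,0.0,0.0,0.0,-0.45]
    - [18,-0.05,-0.36,0.0,0.0,0.0,-0.41]
    - [18,-0.02,-0.31,0.0,0.0,0.0,-0.34]
    - [18,-0.01,-0.23,0.0,0.0,0.0,-0.27]
    - [18,0.0,-0.16,0.0,0.0,0.0,-0.17]
    - [18,0.0,-0.05,0.0,0.0,0.0,-0.06]

```text
time: 45.35
tcp_pos: [0.4856, -0.0057, 0.159]
tool_rot: [0.638, 0.77, -0.0, -0.001]
wrist_force: [0.1, 0.6, -5.1]
grip_width: 0.272
```

```bash
python3 - <<'E'
from seg import *
for n in("top","side"):
    im=ctrl.camera(n);np.save(f"im_{n}6.npy",im);cv2.imwrite(f"pics/{n}8.png",im[:,:,::-1])
im=cv2.imread("pics/side8.png");cv2.imwrite("pics/s8.png",cv2.resize(im[150:300,220:420],None,fx=4,fy=4))
E
python3 plan.py .4867 -.0058 .076 10.75 18 / .4867 -.0058 .069 10.75 18
```

```text
t 45.45 at [ 0.4867 -0.0058  0.1599] yawy 10.7 j [-0.15  0.37  1.96  0.    0.82 -0.33] F [ 0.2 -0.2 -4.3] w 0.270
[[18,0.0,0.0,0.09,0.0,0.0,0.0],[18,0.0,0.0,0.24,0.0,0.0,0.0],[18,0.0,0.0,0.33,0.0,0.0,0.0],[18,0.0,0.0,0.39,0.0,0.0,0.0],[18,0.0,0.0,0.38,0.0,0.0,0.0],[18,0.0,0.0,0.34,0.0,0.0,0.0],[18,0.0,0.0,0.24,0.0,0.0,0.0],[18,0.0,0.0,0.09,0.0,0.0,0.0]]
t 45.45 at [ 0.4867 -0.0058  0.0759] yawy 10.7 j [-0.15  0.37  1.96  0.    0.82 -0.33] F [ 0.2 -0.2 -4.3] w 0.270
[[18,0.0,0.0,0.01,0.0,0.0,0.0],[18,0.0,0.0,0.02,0.0,0.0,0.0],[18,0.0,0.0,0.02,0.0,0.0,0.0],[18,0.0,0.0,0.04,0.0,0.0,0.0],[18,0.0,0.0,0.03,0.0,0.0,0.0],[18,0.0,0.0,0.03,0.0,0.0,0.0],[18,0.0,0.0,0.02,0.0,0.0,0.0],[18,0.0,0.0,0.0,0.0,0.0,0.0]]
```

View pics/s8.png

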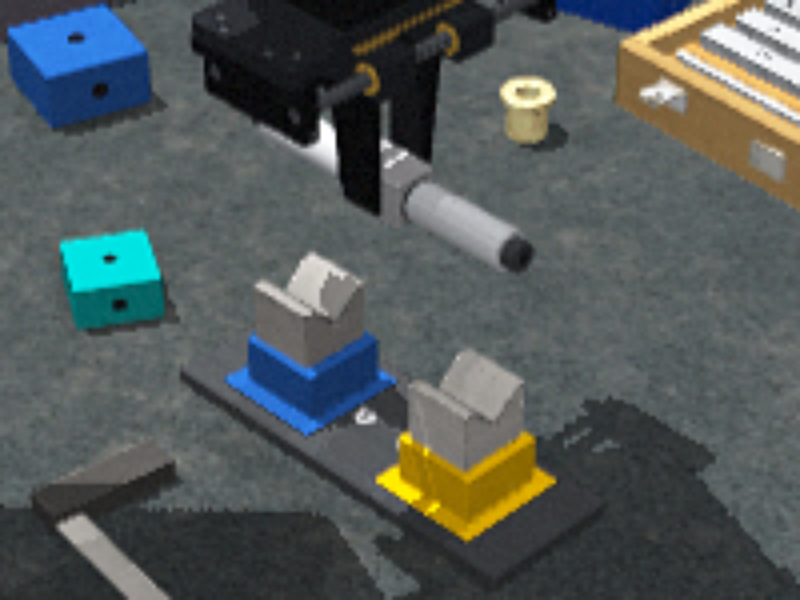

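Call:
move_arm:
  deltas:
    - [18,0,0,0.09,0,0,0]
    - [18,0,0,0.24,0,0,0]
    - [18,0,0,0.33,0,0,0]
    - [18,0,0,0.39,0,0,0]
    - [18,0,0,0.38,0,0,0]
    - [18,0,0,0.34,0,0,0]
    - [18,0,0,0.24,0,0,0]
    - [18,0,0,0.09,0,0,0]

```text
time: 46.25
tcp_pos: [0.4862, -0.0056, 0.0742]
tool_rot: [0.638, 0.77, -0.0, -0.001]
wrist_force: [-0.6, -0.6, -4.6]
grip_width: 0.274
```

Call:
move_arm:
  deltas:
    - [18,0,0,0.01,0,0,0]
    - [18,0,0,0.02,0,0,0]
    - [18,0,0,0.02,0,0,0]
    - [18,0,0,0.04,0,0,0]
    - [18,0,0,0.03,0,0,0]
    - [18,0,0,0.03,0,0,0]
    - [18,0,0,0.02,0,0,0]
    - [18,0,0,0,0,0,0]

```text
time: 47.05
tcp_pos: [0.4867, -0.0056, 0.0689]
tool_rot: [0.638, 0.77, 0.0, 0.0]
wrist_force: [-0.6, 0.7, 0.5]
grip_width: 0.271
```

```bash
python3 - <<'E'
from seg import *
for n in("top","side"):
    im=ctrl.camera(n);np.save(f"im_{n}7.npy",im);cv2.imwrite(f"pics/{n}9.png",im[:,:,::-1])
im=cv2.imread("pics/side9.png");cv2.imwrite("pics/s9.png",cv2.resize(im[150:300,220:420],None,fx=4,fy=4))
s=ctrl.read_state();print(s["tcp_pos"],s["wrist_force"],s["grip_width"])
E
```

```text
[ 0.48669768 -0.00559766  0.06890678] [-1.35569975  1.5716271   3.12893464] 0.27631596030035693
```

View pics/s9.png

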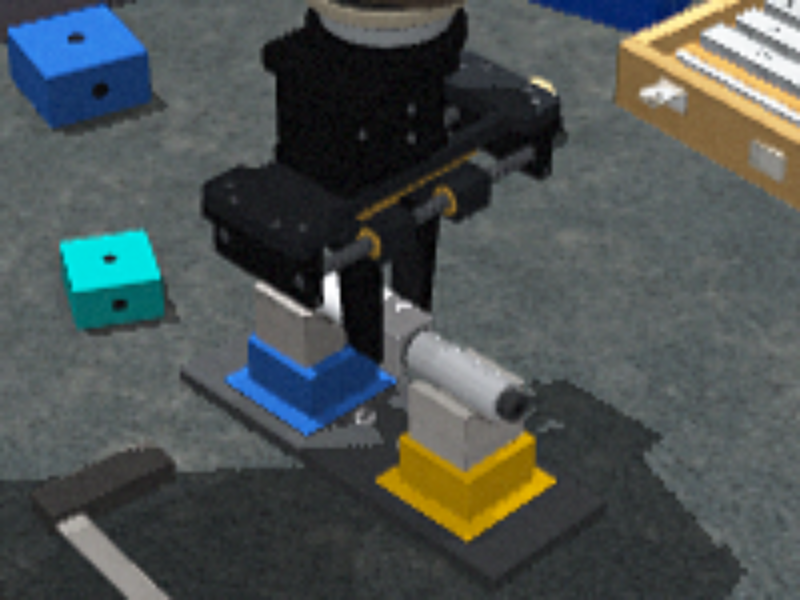

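Call:
move_arm:
  deltas:
    - [18,0,0,0.01,0,0,0]
    - [30,0,0,0,0,0,0]
    - [36,0,0,0,0,0,0]
    - [44,0,0,0,0,0,0]
    - [52,0,0,0,0,0,0]
    - [60,0,0,0,0,0,0]
    - [60,0,0,0,0,0,0]
    - [60,0,0,0,0,0,0]

```text
time: 47.95
tcp_pos: [0.4866, -0.0056, 0.0682]
tool_rot: [0.638, 0.77, 0.0, -0.0]
wrist_force: [0.2, -0.3, -0.2]
grip_width: 0.595
```

```bash
python3 plan.py .4867 -.0058 .2 10.75 60 / .45 .35 .25 40 60 3
```

```text
t 47.95 at [ 0.4867 -0.0058  0.0691] yawy 10.7 j [-0.15  0.52  2.04  0.    0.59 -0.33] F [ 0.2 -0.3 -0.2] w 0.595
[[60,0.0,0.0,-0.14,0.0,0.0,0.0],[60,0.0,0.0,-0.37,0.0,0.0,0.0],[60,0.0,0.0,-0.53,0.0,0.0,0.0],[60,0.0,0.0,-0.6,0.0,0.0,0.0],[60,0.0,0.0,-0.6,0.0,0.0,0.0],[60,0.0,0.0,-0.52,0.0,0.0,0.0],[60,0.0,0.0,-0.37,0.0,0.0,0.0],[60,0.0,0.0,-0.14,0.0,0.0,0.0]]
t 47.95 at [ 0.4867 -0.0058  0.1999] yawy 10.7 j [-0.15  0.52  2.04  0.    0.59 -0.33] F [ 0.2 -0.3 -0.2] w 0.595
[[60,0.05,0.0,-0.01,0.0,0.0,-0.02],[60,0.13,0.02,-0.01,0.0,0.0,-0.08],[60,0.2,0.01,-0.03,0.0,0.0,-0.11],[60,0.28,0.03,-0.04,0.0,0.0,-0.15],[60,0.34,0.05,-0.05,0.0,0.0,-0.19],[60,0.39,0.05,-0.06,0.0,0.0,-0.21],[60,0.43,0.07,-0.06,0.0,0.0,-0.24],[60,0.47,0.09,-0.06,0.0,0.0,-0.26]]
[[60,0.5,0.11,-0.08,0.0,0.0,-0.28],[60,0.52,0.14,-0.07,0.0,0.0,-0.29],[60,0.53,0.15,-0.08,0.0,0.0,-0.3],[60,0.53,0.16,-0.08,0.0,0.0,-0.31],[60,0.53,0.19,-0.07,0.0,0.0,-0.3],[60,0.51,0.2,-0.08,0.0,0.0,-0.3],[60,0.49,0.21,-0.08,0.0,0.0,-0.29],[60,0.46,0.21,-0.07,0.0,0.0,-0.28]]
[[60,0.43,0.22,-0.07,0.0,0.0,-0.26],[60,0.39,0.21,-0.06,0.0,0.0,-0.24],[60,0.35,0.19,-0.05,0.0,0.0,-0.22],[60,0.29,0.18,-0.05,0.0,0.0,-0.18],[60,0.23,0.14,-0.04,0.0,0.0,-0.16],[60,0.18,0.12,-0.03,0.0,0.0,-0.11],[60,0.11,0.07,-0.02,0.0,0.0,-0.07],[60,0.04,0.02,0.0,0.0,0.0,-0.03]]
```

Call:
move_arm:
  deltas:
    - [60,0,0,-0.14,0,0,0]
    - [60,0,0,-0.37,0,0,0]
    - [60,0,0,-0.53,0,0,0]
    - [60,0,0,-0.6,0,0,0]
    - [60,0,0,-0.6,0,0,0]
    - [60,0,0,-0.52,0,0,0]
    - [60,0,0,-0.37,0,0,0]
    - [60,0,0,-0.14,0,0,0]

```text
time: 48.75
tcp_pos: [0.4869, -0.0056, 0.2007]
tool_rot: [0.638, 0.77, 0.001, 0.001]
wrist_force: [-0.4, -0.8, -0.4]
grip_width: 0.6
```

Call:
move_arm:
  deltas:
    - [60,0.05,0.0,-0.01,0.0,0.0,-0.02]
    - [60,0.13,0.02,-0.01,0.0,0.0,-0.08]
    - [60,0.2,0.01,-0.03,0.0,0.0,-0.11]
    - [60,0.28,0.03,-0.04,0.0,0.0,-0.15]
    - [60,0.34,0.05,-0.05,0.0,0.0,-0.19]
    - [60,0.39,0.05,-0.06,0.0,0.0,-0.21]
    - [60,0.43,0.07,-0.06,0.0,0.0,-0.24]
    - [60,0.47,0.09,-0.06,0.0,0.0,-0.26]

```text
time: 49.55
tcp_pos: [0.4766, 0.088, 0.2119]
tool_rot: [0.585, 0.811, 0.0, -0.0]
wrist_force: [-0.2, -0.4, -0.4]
grip_width: 0.604
```

Call:
move_arm:
  deltas:
    - [60,0.5,0.11,-0.08,0.0,0.0,-0.28]
    - [60,0.52,0.14,-0.07,0.0,0.0,-0.29]
    - [60,0.53,0.15,-0.08,0.0,0.0,-0.3]
    - [60,0.53,0.16,-0.08,0.0,0.0,-0.31]
    - [60,0.53,0.19,-0.07,0.0,0.0,-0.3]
    - [60,0.51,0.2,-0.08,0.0,0.0,-0.3]
    - [60,0.49,0.21,-0.08,0.0,0.0,-0.29]
    - [60,0.46,0.21,-0.07,0.0,0.0,-0.28]

```text
time: 50.35
tcp_pos: [0.4587, 0.2596, 0.2364]
tool_rot: [0.481, 0.877, 0.0, -0.0]
wrist_force: [0.4, -1.0, -0.0]
grip_width: 0.599
```

Call:
move_arm:
  deltas:
    - [60,0.43,0.22,-0.07,0.0,0.0,-0.26]
    - [60,0.39,0.21,-0.06,0.0,0.0,-0.24]
    - [60,0.35,0.19,-0.05,0.0,0.0,-0.22]
    - [60,0.29,0.18,-0.05,0.0,0.0,-0.18]
    - [60,0.23,0.14,-0.04,0.0,0.0,-0.16]
    - [60,0.18,0.12,-0.03,0.0,0.0,-0.11]
    - [60,0.11,0.07,-0.02,0.0,0.0,-0.07]
    - [60,0.04,0.02,0.0,0.0,0.0,-0.03]

```text
time: 51.15
tcp_pos: [0.4498, 0.3505, 0.2491]
tool_rot: [0.422, 0.906, 0.0, 0.0]
wrist_force: [0.1, -0.3, 0.2]
grip_width: 0.6
```

```bash
python3 - <<'E'
from seg import *
ims={n:ctrl.camera(n) for n in("top","side")}
for n in ims: np.save(f"im_{n}8.npy",ims[n])
top,side=ims["top"],ims["side"]
# overlay of the intended layout
def ov(c,im,x0,y0,x1,y1,f):
    z=cv2.resize(im[y0:y1,x0:x1],None,fx=f,fy=f,interpolation=cv2.INTER_CUBIC);z2=z.copy()
    a=np.deg2rad(10.75)
    for parts,q,col in((shaft(.076),(.4867,-.0058,a),(255,0,0)),(riser(.012),(.4764,.0509,a),(0,255,0)),(riser(.012),(.4969,-.0625,a),(0,255,0)),
      (pad(),(.476,.0517,a),(255,0,255)),(pad(),(.4972,-.0625,a),(255,0,255))):
        R=np.array([[np.cos(a),-np.sin(a),0],[np.sin(a),np.cos(a),0],[0,0,1]])
        for P in parts:
            uv=(proj(P@R.T+[q[0],q[1],0],c)+.5-[x0,y0])*f
            cv2.polylines(z2,[cv2.convexHull(uv.astype(np.int32))],True,col,1)
    return np.concatenate([z,z2],1)
o=np.concatenate([ov("top",top,275,230,400,305,3.2),ov("side",side,255,185,380,300,3.2)[:,:800]],0)
print(o.shape);cv2.imwrite("pics/fin.png",o[:,:,::-1]);cv2.imwrite("pics/side_f.png",side[:,:,::-1])
for k in("shaft_centre","bronze_bush","loupe"):
    for n in("top","side"):
        print(k,n,[(np.round(r["xyz"],3),round(r["confidence"],2)) for r in ctrl.landmark_of(n,k)])
E
```

```text
(608, 800, 3)
shaft_centre top [(array([ 0.484, -0.007,  0.071]), 0.92)]
shaft_centre side [(array([ 0.487, -0.005,  0.077]), 0.78)]
bronze_bush top [(array([ 0.728,  0.199, -0.003]), 0.74)]
bronze_bush side [(array([0.729, 0.202, 0.   ]), 0.53)]
loupe top [(array([ 0.736, -0.26 ,  0.003]), 0.56)]
loupe side [(array([ 0.737, -0.26 , -0.002]), 0.68)]
```

View pics/fin.png

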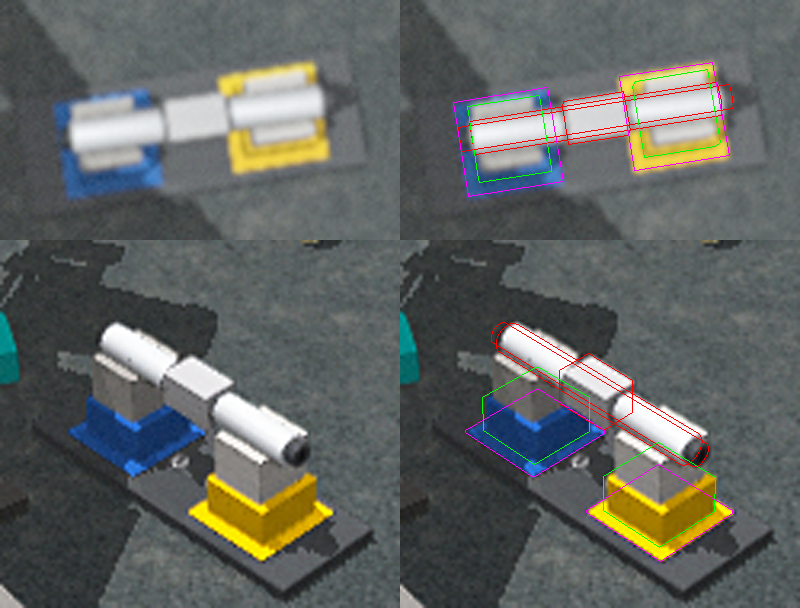

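View pics/side_f.png

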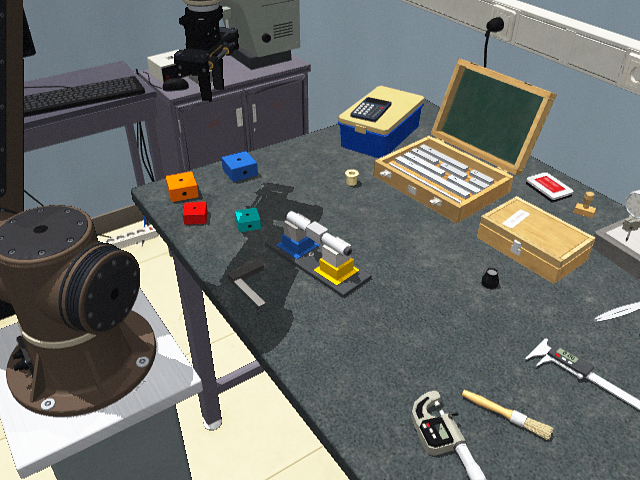

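```bash
python3 -c "
from station import ctrl
print(ctrl.job_done())"
```

```text
the job is handed in; nothing more can be done
None
```

The shaft is set up on the bench plate and the job is handed in, at about 51.5 s of the 120 s allowed. No verdict is reported back.

**What was built:** The smaller blue riser stands on the blue pad and the yellow riser on the yellow pad. One V-block sits on each riser with its groove along the plate. The shaft lies in both grooves, everything is released, and the arm is clear.

**Last checks that passed:**
- **Overlay:** In both camera pictures, the outlines I drew of the pads, risers and shaft at the planned positions match what is there to about 1–3 mm. No V-block outlines were drawn; I judged those only by eye, and they look centred.
- **Risers:** Their screw-hole centres came out within about 1–3 mm of the pad centres, checked before the V-blocks went on.
- **Bystanders:** The bronze bush and the loupe read within about 3 mm of where they started in the top camera. That is within the measuring noise.

**Checks that disagreed or were rough:**
- **Shaft height:** The networks put the shaft centre at 71 mm (top camera) and 77 mm (side camera). The target is 76 mm, the allowed range is 72–80 mm, and each reading is good to about 4 mm. The shaft's seating force and the overlay fit 76 mm.
- **Riser outline fit:** One outline fit of the blue riser failed because its pad is the same colour. I used the screw-hole measurement instead.
- **Placing force:** Setting down the blue riser gave a brief 47 N at the wrist (limit 120 N). I lowered every later part more slowly, and those read at most 13 N.

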